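# Stack culture dishes on the docked carrier and ring for the courier

## Robot

A 7-joint arm with a two-finger parallel gripper is mounted at the origin on the work surface. World frame = base frame: x ahead of the robot, y to its left, z up, the work surface at z = 0. Lengths are in m, angles in rad, forces in N, time in s.
With the tool pointing down it reaches from about 0.4 to 0.85 m from the base axis. Payload 10.4 kg.
Tool frame: the origin (TCP) lies between the finger pads; the fingertips stand 8 mm ahead of it and the grasp point (between the pads) lies 11 mm behind it; z points along the fingers, x is the direction in which the jaws open and shut, and the axes are right-handed (so a half turn about z gives the same grasp; the last joint's range is limited). The gripper opens to 87 mm and grips with 3 to 60 N. Pads are 19 mm wide; open, the fingers measure 117 mm over their backs; the gripper's body (75 mm by 190 mm) begins 51 mm behind the grasp point.
Start: joints at [-1.158, 0.332, -0.065, 1.46, 0.022, 1.35, -0.088], TCP at [0.264, 0.567, 0.231] pointing down, gripper open.
Joint ranges: [-2.6, 2.6], [-0.5, 2.12], [-1.47, 1.34], [0.16, 2.42], [-1.27, 4.41], [0.06, 2.06], [-2.6, 2.6]. Speed limits (rad/s): [2.22, 2.22, 2.79, 2.79, 3.14, 3.14, 3.14].

## Interface

Orientations are given as a unit quaternion [x, y, z, w].
In Python, from bench import r, viewer gives the robot as it stands.
- The arm moves only by the tool apply_moves, never from a script. Its argument "increments" is a list of rows, each an object with "grip": the closure in counts, from 0 (fully open) to 255 (shut); "xyz": the shift along the tool's x, y, z in mm, a list of three; "rotation": the turn, a rotation vector about the tool's x, y, z in degrees, a list of three. A call has 1 to 5 rows; each row is the pose to reach, as a shift and turn from the pose measured when the call began, along the tool's axes at that moment; what a row does not reach only later rows make up. A row lasts 1/8 s, in which the tool goes at most 62.5 mm and 10.7 degrees, less where a joint would pass 70% of its speed; a pose out of reach is approached as far as the arm can. A call with a gripper value outside its range is refused whole. The fingers move at their own pace and stop on an object; "squeeze" is the grip in N (left out, the last holds). Time passes only in rows, so rows that repeat a pose let the fingers close. It gives the time, the measured TCP pose, the force and the opening at its end, in the units of the state.
- r.read_state(): the state, without advancing time (a new reading comes with each control period).
- viewer.camera(name): name is "scene" or "top" or "wrist"; returns a dict with "img" (400x640x3 uint8, blue, green, red), "range_z" (400x640 float32, m along the optical axis (not along the pixel's ray), 0 where there is no reading), "vertical_fov" (degrees; the focal length in pixels is half the picture's height over the tangent of half this angle, whatever the lens; pixels are square), "cx", "cy" (the principal point, pixels), "rvec" (rotation vector, rad) and "tvec" (3), from world to camera coordinates, as OpenCV has them. Camera axes: x right, y down, z forward; pixel columns grow to the right and rows downward; lengths in m; the calibration is good to about 2 mm. A picture is of the moment at which its call begins.
- r.close_job(): hands the job in, once; it reports no verdict.
The state is a dict: "time": time; "joint_positions": joint angles; "joint_vel": joint speeds; "joint_torque": joint torques, N m; "ee_pos": TCP position; "eef_rot": TCP orientation; "ft_force": force on the tool from outside, world axes, zero at the start; "torque": the same for the moment, N m; "width": finger opening in m.
Only numpy, scipy, OpenCV 4.12 (cv2) and the standard library are available. Lean on these libraries where they do the work, as an engineer would, in place of code of your own. Each camera call takes 0.05 s, during which the arm holds its last target.

## Task

Get the culture dishes ready for the laboratory courier: first push the empty dish carrier square and flush into the corner of the fence, flat against both walls, and leave it there. Then stack every dish on the round plate in one straight, centred stack, all the wide dishes below the small ones and lid up as they are, and put the knobbed steel cover centred on top. Last, ring the desk bell by pressing its plunger fully down and let it go, leaving the bottle, sharps bin and tray where they stand.

Things in the scene. Friction and masses are not known exactly. Their poses are not given: they have to be found in the camera images.
- fence: fixed low L-shaped aluminium fence on the worktop, walls 24 mm high, 12 mm thick, inner faces 180 mm long. Origin: the inner corner at worktop height; its x axis runs towards the far wall (inner face at x = 0), its y axis towards the left wall (inner face at y = 0); the free floor of the corner is on the -x, -y side. It stands turned a little from start to start
- plate_top (a point): centre of the top face of the round steel plate (84 mm in diameter, 4 mm thick) that is fixed on the dish carrier; the carrier is a loose grey plastic square block, 130 x 130 mm, 30 mm high (0.3 to 0.55 kg, plate included), so this point is 34 mm above its underside; x and y axes are square to the carrier's sides, z up. Starts some 3 to 6 cm short of both fence walls and turned up to 17 degrees; its x axis belongs along the fence's x axis
- cover_knob (a point): middle of the black knob (22 mm in diameter, 24 mm high) of the steel cover: a loose flat disc 70 mm in diameter, 10 mm thick, knob standing on its centre; this point is on the axis, 22 mm above the cover's underside and 12 mm below the knob's top; 0.13 to 0.21 kg. Starts knob up on the worktop
- plunger_top (a point): centre of the top of the desk bell's plunger head (22 mm in diameter), on the axis of the fixed steel dome bell (84 mm in diameter at the foot); unpressed it is 64 mm above the worktop
- plunger (a joint): bell plunger, m: 0 up, grows as it is pressed straight down, 0.008 at its stop; springs back by itself; begins to move at 1.5 N, takes 5.5 N at the stop
- wide1_mid (a point): centre (half-way up) of a flat closed culture dish of plain white plastic, the wide kind: round, 64 mm in diameter, 20 mm high, light; z is its upward axis. Starts lid up, standing on the worktop to the robot's right. May be absent (None from the start)
- wide2_mid (a point): centre (half-way up) of a flat closed culture dish of plain white plastic, the wide kind: round, 64 mm in diameter, 20 mm high, light; z is its upward axis. Starts lid up, standing on the worktop to the robot's right. May be absent (None from the start)
- wide3_mid (a point): centre (half-way up) of a flat closed culture dish of plain white plastic, the wide kind: round, 64 mm in diameter, 20 mm high, light; z is its upward axis. Starts lid up, standing on the worktop to the robot's right. May be absent (None from the start)
- small1_mid (a point): centre (half-way up) of a flat closed culture dish of plain white plastic, the small kind: round, 50 mm in diameter, 20 mm high, light; z is its upward axis. Starts lid up, standing on the worktop to the robot's right. May be absent (None from the start)
- small2_mid (a point): centre (half-way up) of a flat closed culture dish of plain white plastic, the small kind: round, 50 mm in diameter, 20 mm high, light; z is its upward axis. Starts lid up, standing on the worktop to the robot's right. May be absent (None from the start)
- small3_mid (a point): centre (half-way up) of a flat closed culture dish of plain white plastic, the small kind: round, 50 mm in diameter, 20 mm high, light; z is its upward axis. Starts lid up, standing on the worktop to the robot's right. May be absent (None from the start)
- bottle: bystander: green disinfectant bottle, 68 mm in diameter, 170 mm high; origin under its centre
- sharps_bin: bystander: yellow round sharps bin with red lid, up to 116 mm in diameter, 126 mm high; origin under its centre
- basin: bystander: empty steel instrument tray, 110 mm along its x axis, 200 mm along its y axis, 35 mm high; origin under its centre
Mind the look-alikes: they are no part of the job. Leave any red or yellow look-alike of the part that bears small2_mid alone.

How it is judged:
On the way, in this order (a step that is already met when the one before it is completed fails the run):
1. the empty carrier is flush in the fence corner (x of plate_top in the frame of fence above -0.069 m and y of plate_top in the frame of fence above -0.069 m and angle between the x axis of plate_top and the x axis of fence, either way round below 0.04 rad and angle between plate_top's own z axis and vertical below 0.04 rad), for 0.2 s.
2. all dishes are stacked centred on the plate, wide below small, and the cover is on top (horizontal distance between each of wide1_mid, wide2_mid, wide3_mid, small1_mid, small2_mid, small3_mid, cover_knob and plate_top below 0.01 m and angle between each of wide1_mid, wide2_mid, wide3_mid, small1_mid, small2_mid, small3_mid, cover_knob's own z axis and vertical below 0.08 rad and z of each of small1_mid, small2_mid, small3_mid in the frame of wide1_mid above 0.015 m and z of each of small1_mid, small2_mid, small3_mid in the frame of wide2_mid above 0.015 m and z of each of small1_mid, small2_mid, small3_mid in the frame of wide3_mid above 0.015 m and z of cover_knob in the frame of wide1_mid above 0.022 m and z of cover_knob in the frame of wide2_mid above 0.022 m and z of cover_knob in the frame of wide3_mid above 0.022 m and z of cover_knob in the frame of small1_mid above 0.022 m and z of cover_knob in the frame of small2_mid above 0.022 m and z of cover_knob in the frame of small3_mid above 0.022 m), for 0.2 s.
3. the bell plunger is pressed fully down (value of joint plunger above 0.0068 m), for 0.05 s.
At the end, for the whole second after the job is handed in: carrier within 4 mm of both fence walls and square within 2.3 deg; every dish present and the cover level (4.6 deg), right way up, centred on the plate within 10 mm; small dishes above wide ones, cover on top; bell pressed (6.8 of 8 mm) after that and up again; all at rest (all of step 1 and all of step 2 and value of joint plunger below 0.002 m and linear speed of each of cover, carrier below 0.02 m/s); the robot touches nothing.
It fails at once if the bottle is pushed more than 3 cm aside or knocked over (distance of bottle from where it was at the start of the episode above 0.03 m or angle between bottle's own z axis and vertical above 0.4 rad).
It fails at once if the sharps bin is pushed more than 3 cm aside or knocked over (distance of sharps_bin from where it was at the start of the episode above 0.03 m or angle between sharps_bin's own z axis and vertical above 0.4 rad).
It fails at once if the steel tray is pushed more than 3 cm aside or knocked over (distance of basin from where it was at the start of the episode above 0.03 m or angle between basin's own z axis and vertical above 0.4 rad).
Of wide1, wide2, wide3, small1, small2, small3 only 3 to 5 are there at a start; the rules pass over those that are not, and their reading is None.
At some moment in a run one of wide1, wide2, wide3 may be knocked a few centimetres aside while the robot is not near it.
Once in a run the grip may slacken for a moment while it holds something.
It also fails if it takes over 210 s, if anything falls off the work surface, if the arm or the gripper's body presses on something with over 40 N, if the wrist force passes 120 N, or if a joint passes its speed limit or range.

## Working session

There is one attempt and no reset: what is moved stays moved. The work goes in short steps, Python scripts to look and compute and a tool call to move; the robot and the scene stay as the last step left them, time stands still between calls to the robot, and variables do not carry over. Pictures are saved under pics/ and viewed, and the job is handed in when it is done.

Besides the shell and the picture viewer there is one more tool, called after "Request:" as a command line: name --argument value ..., lists and objects as JSON in quotes. apply_moves: Moves the arm, as the interface text tells. Its arguments: {"type":"object","properties":{"increments":{"type":"array","items":{"type":"object","properties":{"grip":{"type":"number"},"xyz":{"type":"array","items":{"type":"number"}},"rotation":{"type":"array","items":{"type":"number"}}}}},"squeeze":{"type":"number"}},"required":["increments"]}

```bash
mkdir -p pics; ls
cat > h.py <<'E'
import numpy as np, cv2
from scipy.spatial.transform import Rotation as R
from bench import r, viewer
def cam(n):
    c=viewer.camera(n); c['f']=200/np.tan(np.radians(c['vertical_fov'])/2)
    c['R']=cv2.Rodrigues(np.array(c['rvec'],float))[0]; c['t']=np.array(c['tvec'],float).ravel(); return c
def ray(c,u,v,z):
    d=c['R'].T@np.array([(u-c['cx'])/c['f'],(v-c['cy'])/c['f'],1.]); o=-c['R'].T@c['t']
    return o+d*(z-o[2])/d[2]
def proj(c,p):
    q=c['R']@np.array(p)+c['t']; return q[:2]/q[2]*c['f']+[c['cx'],c['cy']]
def cloud(c):
    v,u=np.mgrid[0:400,0:640]; z=c['range_z'].astype(float)
    P=np.stack([(u-c['cx'])/c['f']*z,(v-c['cy'])/c['f']*z,z],-1)
    W=(P-c['t'])@c['R']; W[z<=0]=np.nan; return W
def st():
    s=r.read_state(); print('t',round(s['time'],2),'p',np.round(s['ee_pos'],4),'w',round(s['width'],4),'F',np.round(s['ft_force'],1))
    m=R.from_quat(s['eef_rot']).as_matrix(); print(' toolx',np.round(m[:,0],3),'tooly',np.round(m[:,1],3),'z',np.round(m[:,2],3)); return s,m
def tomove(target,yaw=None):
    """target world TCP; yaw = desired angle of tool x axis in world (deg), tool down"""
    s,m=st(); d=m.T@(np.array(target)-s['ee_pos'])*1000; out=[np.round(d,1)]
    if yaw is not None:
        a=np.radians(yaw); X=np.array([np.cos(a),np.sin(a),0]); 
        if X@m[:,0]<0: X=-X
        Z=np.array([0,0,-1.]); M=np.stack([X,np.cross(Z,X),Z],1)
        out.append(np.round(np.degrees(R.from_matrix(m.T@M).as_rotvec()),1))
    print('move',*out); return out
E
python3 - <<'E'
from h import *
st()
for n in ['scene','top','wrist']:
    c=cam(n); cv2.imwrite(f'pics/{n}0.png',c['img']); print(n,c['f'],c['cx'],c['cy'],np.round(-c['R'].T@c['t'],3),(c['range_z']>0).mean())
    np.save(f'pics/{n}0_z.npy',c['range_z'])
E
```

```text
pics
t 0.0 p [0.2637 0.5662 0.2297] w 0.0873 F [-0.1  0.2 -1. ]
 toolx [ 0.422  0.907 -0.001] tooly [ 0.907 -0.422  0.   ] z [-0.001 -0.001 -1.   ]
scene 446.8919735689481 324.57204615168854 195.915207104223 [ 1.082 -0.918  0.733] 0.99584765625
top 480.7724743870681 319.1199584989308 198.0241441203759 [0.42  0.013 1.283] 0.99601171875
wrist 341.186682295176 313.51661988056173 205.25998629932153 [0.192 0.599 0.384] 0.995953125
```

View pics/top0.png

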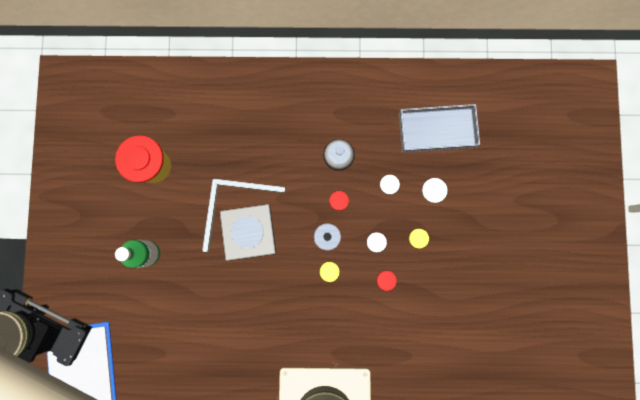

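View pics/scene0.png

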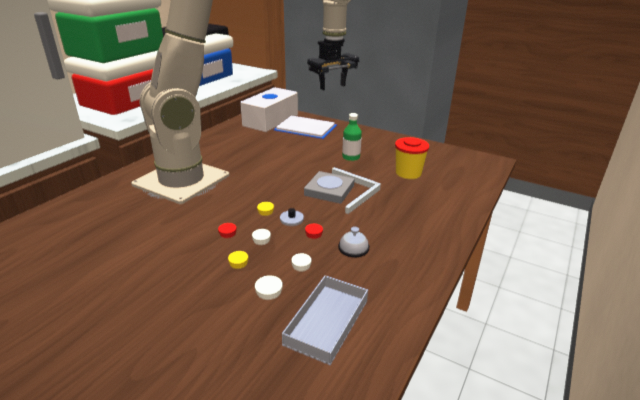

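View pics/wrist0.png

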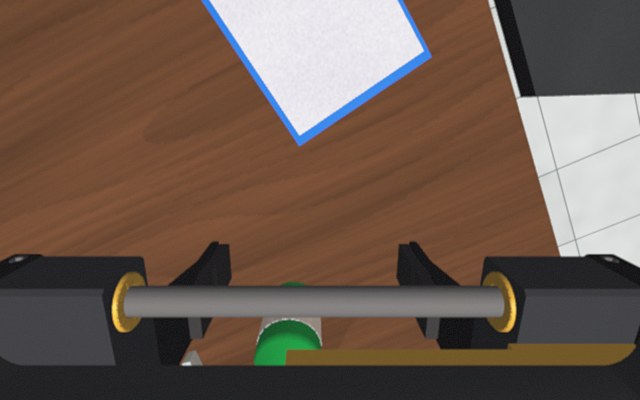

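Top view: the white dishes are at (434,190), which is wide, and at (390,184) and (376,242), which are small. The look-alikes are red at (339,200) and (387,281), and yellow at (330,272) and (419,238). The cover is at (327,237), the bell at (339,155), the carrier at (247,232), the fence corner at (214,181) and the tray at (440,128). I choose the three white dishes and will measure them next.

```bash
cat > meas.py <<'E'
from h import *
def dishes(c,zt=0.02,show=True):
    hsv=cv2.cvtColor(c['img'],cv2.COLOR_BGR2HSV)
    m=((hsv[...,1]<40)&(hsv[...,2]>200)).astype(np.uint8)
    W=cloud(c); ok=(W[...,2]>0.008)&(W[...,2]<0.2)&(W[...,0]>0.3)&(W[...,1]<0.3); m=m*ok.astype(np.uint8)
    n,l,s,ce=cv2.connectedComponentsWithStats(m)
    out=[]
    for i in range(1,n):
        if s[i,4]<60: continue
        zz=np.nanmedian(W[...,2][l==i])
        p=ray(c,*ce[i],zt); 
        cn,_=cv2.findContours((l==i).astype(np.uint8),0,2); (x,y),rad=cv2.minEnclosingCircle(cn[0])
        d=2*np.sqrt(s[i,4]/np.pi)*(c['R']@p+c['t'])[2]/c['f']
        out.append((p,d)); print('white',np.round(ce[i],1),s[i,4],np.round(p,4),'z',round(float(zz),4),'d',round(d,4),'r',round(rad,1))
    return out
E
python3 - <<'E'
from meas import *
c=cam('top'); dishes(c); W=cloud(c)
Z=W[...,2]
for n,(u,v) in dict(cover=(320,237),knob=(327,237),bell=(339,152),carrier=(270,215),plate=(247,232),table=(300,330),bottle=(122,254),bin=(138,158),wall=(250,185),tray=(440,128)).items(): print(n,np.round(np.nanmedian(W[v-1:v+2,u-1:u+2].reshape(-1,3),0),4))
b=cv2.resize(c['img'][120:300,180:480],None,fx=2.6,fy=2.6,interpolation=cv2.INTER_NEAREST); cv2.imwrite('pics/crop0.png',b)
E
```

```text
white [338.4 152.4] 384 [ 0.6749 -0.0325  0.02  ] z 0.04 d 0.059 r 11.2
white [389.6 184.4] 270 [ 0.5901 -0.1684  0.02  ] z 0.0202 d 0.0491 r 9.4
white [434.5 190.2] 454 [ 0.5756 -0.2869  0.02  ] z 0.0203 d 0.0636 r 12.0
white [242.1 187.1] 365 [0.5795 0.222  0.02  ] z 0.0241 d 0.0571 r 38.2
white [246.9 232. ] 2290 [0.4611 0.2065 0.02  ] z 0.0315 d 0.1416 r 33.5
white [326.9 236.5] 339 [ 0.451  -0.0033  0.02  ] z 0.011 d 0.0544 r 12.6
white [376.5 242.3] 283 [ 0.4373 -0.133   0.02  ] z 0.02 d 0.0496 r 9.6
cover [0.4499 0.0147 0.0112]
knob [ 0.4495 -0.0035  0.0342]
bell [ 0.6674 -0.0323  0.0633]
carrier [0.5057 0.1459 0.0262]
plate [0.4605 0.2037 0.0349]
table [0.2079 0.0647 0.    ]
bottle [0.403  0.4695 0.1713]
bin [0.6353 0.4607 0.1273]
wall [0.5847 0.2004 0.0257]
tray [ 0.7486 -0.309   0.0017]
```

View pics/crop0.png

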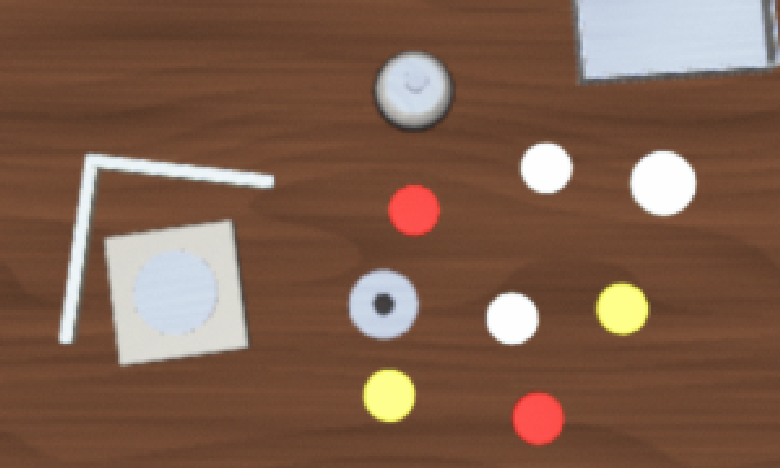

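```bash
cat > fc.py <<'E'
from meas import *
def comp(c,seed_uv):
    hsv=cv2.cvtColor(c['img'],cv2.COLOR_BGR2HSV)
    m=((hsv[...,1]<60)&(hsv[...,2]>150)).astype(np.uint8)
    n,l=cv2.connectedComponents(m,connectivity=4); return (l==l[seed_uv[1],seed_uv[0]]).astype(np.uint8)
def carrier(c,uv,z=0.03):
    m=comp(c,uv); cn=max(cv2.findContours(m,0,1)[0],key=cv2.contourArea)[:,0,:]
    P=np.array([ray(c,u,v,z)[:2] for u,v in cn]); rc=cv2.minAreaRect((P*1000).astype(np.float32)); return np.array(rc[0]),rc[1],rc[2]
def fence(c,uv):
    m=comp(c,uv); v,u=np.nonzero(m); P=np.array([ray(c,a,b,0.024)[:2] for a,b in zip(u,v)])
    # PCA split: far wall runs along y, left wall along x
    cor=P[np.argmax(P@np.array([1,1]))]
    d=cor-P; F=P[(d[:,1]>0.03)]; L=P[(d[:,0]>0.03)]
    def fit(Q): 
        vx,vy,x,y=cv2.fitLine((Q*1000).astype(np.float32),cv2.DIST_L2,0,.01,.01).ravel(); return np.array([vx,vy]),np.array([x,y])
    (a,pa),(b,pb)=fit(F),fit(L)
    if b[0]<0:b=-b
    if a[1]<0:a=-a
    yaw1=np.degrees(np.arctan2(b[1],b[0])); yaw2=np.degrees(np.arctan2(-a[0],a[1]))
    t=np.linalg.solve(np.stack([a,-b],1),pb-pa); X=pa+a*t[0]
    y=np.radians((yaw1+yaw2)/2); fx=np.array([np.cos(y),np.sin(y)]); fy=np.array([-fx[1],fx[0]])
    return X-6*fx-6*fy,yaw1,yaw2
E
python3 - <<'E'
from fc import *
for i in range(2):
    c=cam('top'); print(carrier(c,(247,232))); print(fence(c,(242,187)) )
    a=fence(c,(242,187)); 
co,y1,y2=a; y=np.radians((y1+y2)/2); fx=np.array([np.cos(y),np.sin(y)]); fy=np.array([-fx[1],fx[0]])
q=carrier(c,(247,232))[0]-co; print('carrier in fence',q@fx,q@fy)
print('goal centre',co-65*fx-65*fy)
E
```

```text
(array([461.14517212, 205.38272095]), (129.8387908935547, 129.32412719726562), 8.682313919067383)
(array([ 556.09924, 1922.1696 ], dtype=float32), np.float32(88.83247), np.float32(-0.53919315))
(array([461.18438721, 205.39717102]), (130.03965759277344, 129.21102905273438), 8.54507064819336)
(array([ 555.8485, 1907.8391], dtype=float32), np.float32(88.82904), np.float32(-0.5372055))
carrier in fence -1253.6585002028705 -1155.685999633367
goal centre [ 554.4783 1815.9254]
```

Run:
```python
from fc import *
c=cam('top'); m=comp(c,(250,185)); print(m.sum())
a=fence(c,(250,185)); print(a)
co,y1,y2=a; y=np.radians((y1+y2)/2); fx=np.array([np.cos(y),np.sin(y)]); fy=np.array([-fx[1],fx[0]])
q=carrier(c,(247,232))[0]-co; print('carrier in fence',q@fx,q@fy)
print('goal centre',co-65*fx-65*fy)
```

```text
760
(array([584.5388 , 261.42917], dtype=float32), np.float32(-20.043972), np.float32(-6.4226017))
carrier in fence -107.28913531064927 -82.8010690817182
goal centre [506.38525 213.03476]
```

```bash
sed -i 's/d\[:,1\]>0.03/d[:,1]>0.05/; s/d\[:,0\]>0.03/d[:,0]>0.05/' fc.py
python3 - <<'E'
from fc import *
c=cam('top'); m=comp(c,(250,185)); print(m.sum())
a=fence(c,(250,185)); print(a)
co,y1,y2=a; y=np.radians((y1+y2)/2); fx=np.array([np.cos(y),np.sin(y)]); fy=np.array([-fx[1],fx[0]])
q=carrier(c,(247,232))[0]-co; print('carrier in fence',q@fx,q@fy)
print('goal centre',co-65*fx-65*fy)
for s in [(50,0),(0,50),(-68,0)]: print(s,)
E
```

```text
761
(array([588.4403 , 290.07394], dtype=float32), np.float32(-6.335633), np.float32(-6.4194126))
carrier in fence -117.09995421285794 -98.3069394899278
goal centre [516.6224  232.69635]
(50, 0)
(0, 50)
(-68, 0)
```

```bash
cat >> h.py <<'E'
CO=np.array([.5884,.2901]); FY=np.radians(-6.4); fx=np.array([np.cos(FY),np.sin(FY)]); fy=np.array([-fx[1],fx[0]])
def fw(a,b,z): return np.append(CO+a*fx+b*fy,z)
def infence(p): q=np.array(p)[:2]-CO; return np.round([q@fx,q@fy],4)
E
python3 - <<'E'
from h import *
print(fw(-.225,-.098,.23)); tomove(fw(-.225,-.098,.23),83.6)
E
```

```text
[0.35387826 0.21779125 0.23      ]
t 0.4 p [0.2638 0.5666 0.2304] w 0.0873 F [ 0.4  0.3 -0.1]
 toolx [ 0.422  0.907 -0.   ] tooly [ 0.907 -0.422 -0.   ] z [-0. -0. -1.]
move [-278.1  228.9    0.5] [ -0.    0.  -18.6]
```

Request:
apply_moves --increments '[{"grip":40,"xyz":[-278,229,0],"rotation":[0,0,-18.6]},{"grip":40,"xyz":[-278,229,0],"rotation":[0,0,-18.6]},{"grip":40,"xyz":[-278,229,0],"rotation":[0,0,-18.6]},{"grip":40,"xyz":[-278,229,0],"rotation":[0,0,-18.6]},{"grip":40,"xyz":[-278,229,0],"rotation":[0,0,-18.6]}]'

```text
time: 1.02
ee_pos: [0.3424, 0.262, 0.2307]
eef_rot: [0.745, 0.667, 0.0, -0.0]
ft_force: [1.6, 0.5, 0.8]
width: 0.0733
```

Run:
```python
from h import *
tomove(fw(-.225,-.098,.018),83.6)
```

```text
t 1.02 p [0.3424 0.262  0.2307] w 0.0733 F [1.6 0.5 0.8]
 toolx [0.111 0.994 0.001] tooly [ 0.994 -0.111  0.   ] z [ 0.     0.001 -1.   ]
move [-42.8  16.2 212.7] [ 0. -0.  0.]
```

Request:
apply_moves --increments '[{"grip":40,"xyz":[-43,16,60],"rotation":[0,0,0]},{"grip":40,"xyz":[-43,16,120],"rotation":[0,0,0]},{"grip":40,"xyz":[-43,16,180],"rotation":[0,0,0]},{"grip":40,"xyz":[-43,16,213],"rotation":[0,0,0]},{"grip":40,"xyz":[-43,16,213],"rotation":[0,0,0]}]'

```text
time: 1.65
ee_pos: [0.352, 0.2163, 0.0159]
eef_rot: [0.745, 0.667, -0.002, -0.0]
ft_force: [-0.6, 0.5, 0.0]
width: 0.0728
```

Run:
```python
from h import *
s,m=tomove(fw(-.150,-.098,.018),83.6),0
print(infence(r.read_state()['ee_pos']))
c=cam('top'); cv2.imwrite('pics/t1.png',cv2.resize(c['img'][120:320,160:480],None,fx=2.4,fy=2.4))
```

```text
t 1.65 p [0.352  0.2163 0.0159] w 0.0728 F [-0.6  0.5  0. ]
 toolx [ 0.111  0.994 -0.003] tooly [ 0.994 -0.111 -0.003] z [-0.003 -0.003 -1.   ]
move [ 1.7 76.7 -2.3] [-0.2  0.2  0. ]
[-0.2267 -0.0997]
```

View pics/t1.png

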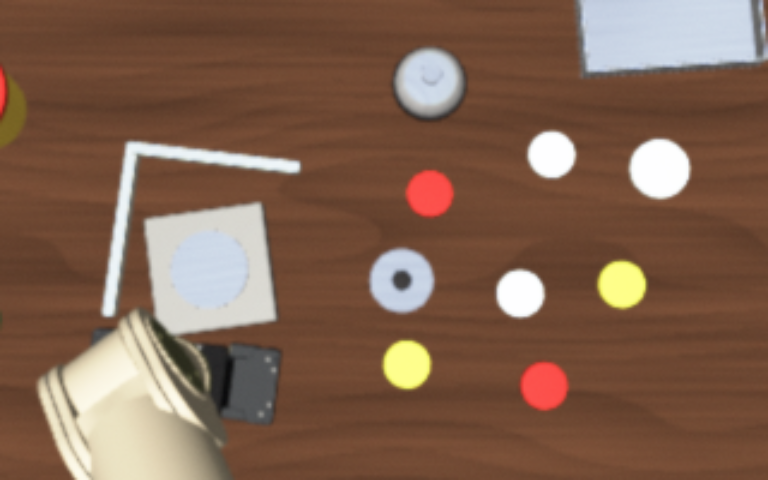

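The gripper is behind the carrier: the carrier is at crop (210,268) and the fingers are below it. Next I push towards the far wall.

Request:
apply_moves --increments '[{"grip":40,"xyz":[0,15,-2],"rotation":[0,0,0]},{"grip":40,"xyz":[0,29,-2],"rotation":[0,0,0]},{"grip":40,"xyz":[0,43,-2],"rotation":[0,0,0]},{"grip":40,"xyz":[0,57,-2],"rotation":[0,0,0]},{"grip":40,"xyz":[0,70,-2],"rotation":[0,0,0]}]'

```text
time: 2.33
ee_pos: [0.4241, 0.2101, 0.0204]
eef_rot: [0.745, 0.667, 0.0, -0.0]
ft_force: [-8.2, 1.9, 4.1]
width: 0.0733
```

Run:
```python
from h import *
st()
print(infence(r.read_state()['ee_pos']))
c=cam('top'); cv2.imwrite('pics/t2.png',cv2.resize(c['img'][140:300,180:340],None,fx=3.6,fy=3.6))
```

```text
t 2.33 p [0.4241 0.2101 0.0204] w 0.0733 F [-8.2  1.9  4.1]
 toolx [0.111 0.994 0.   ] tooly [ 0.994 -0.111 -0.   ] z [-0.  0. -1.]
[-0.1543 -0.0978]
```

View pics/t2.png

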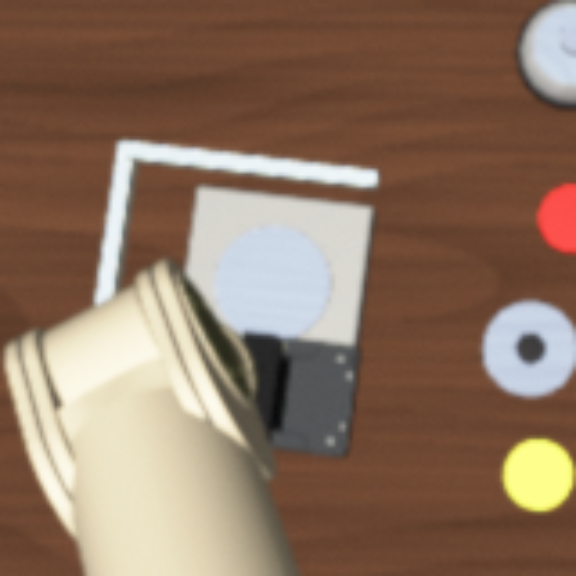

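The carrier is now parallel to the far wall, with a gap of about 10 mm at (290,190). I keep pushing.

Request:
apply_moves --increments '[{"grip":40,"xyz":[0,6,2],"rotation":[0,0,0]},{"grip":40,"xyz":[0,10,2],"rotation":[0,0,0]},{"grip":40,"xyz":[0,12,2],"rotation":[0,0,0]},{"grip":40,"xyz":[0,14,2],"rotation":[0,0,0]},{"grip":40,"xyz":[0,14,2],"rotation":[0,0,0]}]'

```text
time: 3.0
ee_pos: [0.438, 0.2076, 0.0183]
eef_rot: [0.746, 0.666, -0.001, -0.001]
ft_force: [-10.7, 0.7, 8.2]
width: 0.0732
```

Run:
```python
from h import *
st()
print(infence(r.read_state()['ee_pos']))
```

```text
t 3.0 p [0.438  0.2076 0.0183] w 0.0732 F [-10.7   0.7   8.2]
 toolx [ 0.112  0.994 -0.001] tooly [ 0.994 -0.112 -0.003] z [-0.003 -0.001 -1.   ]
[-0.1403 -0.0988]
```

Request:
apply_moves --increments '[{"grip":40,"xyz":[0,2,0],"rotation":[0,0,0]},{"grip":40,"xyz":[0,4,0],"rotation":[0,0,0]},{"grip":40,"xyz":[0,5,0],"rotation":[0,0,0]},{"grip":40,"xyz":[0,5,0],"rotation":[0,0,0]}]'

```text
time: 3.5
ee_pos: [0.4381, 0.2075, 0.018]
eef_rot: [0.745, 0.667, -0.005, -0.003]
ft_force: [-25.8, 2.7, 24.0]
width: 0.0734
```

Run:
```python
from h import *
st()
print(infence(r.read_state()['ee_pos']))
```

```text
t 3.5 p [0.4381 0.2075 0.018 ] w 0.0734 F [-25.8   2.7  24. ]
 toolx [ 0.111  0.994 -0.004] tooly [ 0.994 -0.111 -0.012] z [-0.012 -0.002 -1.   ]
[-0.1401 -0.0988]
```

Request:
apply_moves --increments '[{"grip":60,"xyz":[0,-15,0],"rotation":[0,0,0]},{"grip":60,"xyz":[0,-25,-40],"rotation":[0,0,0]},{"grip":60,"xyz":[0,-25,-100],"rotation":[0,0,0]}]'

```text
time: 3.88
ee_pos: [0.4132, 0.2095, 0.1183]
eef_rot: [0.745, 0.667, -0.007, -0.003]
ft_force: [1.4, 0.7, -0.1]
width: 0.0666
```

Run:
```python
from h import *
print(fw(-.067,-.2,.1));tomove(fw(-.067,-.2,.1),-6.4); print(np.round(r.read_state()['joint_positions'],2))
c=cam('scene'); cv2.imwrite('pics/s3.png',cv2.resize(c['img'][140:240,260:420],None,fx=4,fy=4))
```

```text
[0.49952376 0.09881483 0.1       ]
t 3.88 p [0.4132 0.2095 0.1183] w 0.0666 F [ 1.4  0.7 -0.1]
 toolx [ 0.111  0.994 -0.006] tooly [ 0.994 -0.111 -0.014] z [-0.015 -0.005 -1.   ]
move [-100.3   98.4   17.5] [ -0.9  -0.3 -90. ]
[-0.73  0.08  0.18  2.01 -0.02  1.07  0.91]
```

View pics/s3.png

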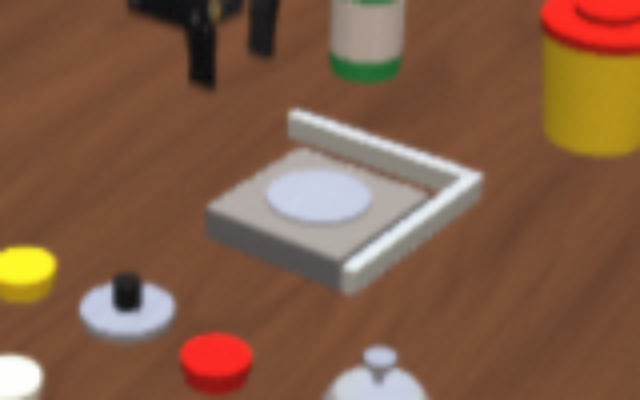

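The carrier is flat against the far wall (edge at (390,235)). The left gap is still open. I move to its right side.

Request:
apply_moves --increments '[{"grip":60,"xyz":[-30,20,0],"rotation":[-0.9,-0.3,-20]},{"grip":60,"xyz":[-60,50,0],"rotation":[-0.9,-0.3,-40]},{"grip":60,"xyz":[-100,98,0],"rotation":[-0.9,-0.3,-90]},{"grip":60,"xyz":[-100,98,0],"rotation":[-0.9,-0.3,-90]},{"grip":60,"xyz":[-100,98,0],"rotation":[-0.9,-0.3,-90]}]'

```text
time: 4.55
ee_pos: [0.5045, 0.0992, 0.1261]
eef_rot: [0.378, 0.926, 0.002, 0.004]
ft_force: [0.3, 0.4, 0.4]
width: 0.0668
```

Run:
```python
from h import *
tomove(fw(-.067,-.2,.018),-6.4); print(np.round(r.read_state()['joint_positions'],2))
```

```text
t 4.55 p [0.5045 0.0992 0.1261] w 0.0668 F [0.3 0.4 0.4]
 toolx [-0.714  0.7   -0.006] tooly [0.7   0.714 0.006] z [ 0.009  0.    -1.   ]
move [  3.9  -4.5 108.1] [  0.2   0.4 -38.1]
[-0.51  0.17  0.25  1.9  -0.05  1.07  2.12]
```

Request:
apply_moves --increments '[{"grip":60,"xyz":[4,-5,0],"rotation":[0,0,50]},{"grip":60,"xyz":[4,-5,0],"rotation":[0,0,50]},{"grip":60,"xyz":[4,-5,0],"rotation":[0,0,50]},{"grip":60,"xyz":[4,-5,0],"rotation":[0,0,50]},{"grip":60,"xyz":[4,-5,0],"rotation":[0,0,50]}]'

```text
time: 5.18
ee_pos: [0.4984, 0.0979, 0.1262]
eef_rot: [0.736, 0.677, 0.004, 0.003]
ft_force: [-1.2, -0.8, 0.2]
width: 0.0667
```

Request:
apply_moves --increments '[{"grip":60,"xyz":[0,0,0],"rotation":[0,0,50]},{"grip":60,"xyz":[0,0,0],"rotation":[0,0,50]},{"grip":60,"xyz":[0,0,0],"rotation":[0,0,50]},{"grip":60,"xyz":[0,0,0],"rotation":[0,0,50]},{"grip":60,"xyz":[0,0,0],"rotation":[0,0,50]}]'

```text
time: 5.8
ee_pos: [0.4988, 0.0973, 0.1263]
eef_rot: [0.954, 0.3, 0.005, 0.002]
ft_force: [0.1, 1.0, -0.6]
width: 0.0665
```

```bash
cat >> h.py <<'E'
def tomoveY(target,yaw):
    s,m=st(); d=m.T@(np.array(target)-s['ee_pos'])*1000
    a=np.radians(yaw); X=np.array([np.cos(a),np.sin(a),0]); Z=np.array([0,0,-1.]); M=np.stack([X,np.cross(Z,X),Z],1)
    print('moveY',np.round(d,1),np.round(np.degrees(R.from_matrix(m.T@M).as_rotvec()),1),'j7',np.round(s['joint_positions'][6],2))
E
python3 - <<'E'
from h import *
tomoveY(fw(-.067,-.2,.018),-6.4)
E
```

```text
t 5.8 p [0.4988 0.0973 0.1263] w 0.0665 F [ 0.1  1.  -0.6]
 toolx [0.821 0.572 0.008] tooly [ 0.572 -0.821  0.006] z [ 0.01 -0.   -1.  ]
moveY [  0.6  -1.5 108.3] [ 0.2 -0.6 41.3] j7 0.38
```

Request:
apply_moves --increments '[{"grip":60,"xyz":[1,-1,10],"rotation":[0,-0.5,41]},{"grip":60,"xyz":[1,-1,10],"rotation":[0,-0.5,41]},{"grip":60,"xyz":[1,-1,30],"rotation":[0,-0.5,41]},{"grip":60,"xyz":[1,-1,70],"rotation":[0,-0.5,41]},{"grip":60,"xyz":[1,-1,108],"rotation":[0,-0.5,41]}]'

```text
time: 6.42
ee_pos: [0.5006, 0.0982, 0.0175]
eef_rot: [0.998, -0.055, 0.002, 0.001]
ft_force: [-0.3, 1.1, 0.3]
width: 0.0669
```

Run:
```python
from h import *
tomoveY(fw(-.067,-.15,.018),-6.4); print(infence(r.read_state()['ee_pos']))
c=cam('top'); cv2.imwrite('pics/t4.png',cv2.resize(c['img'][140:300,180:340],None,fx=3.6,fy=3.6))
```

```text
t 6.42 p [0.5006 0.0982 0.0175] w 0.0669 F [-0.3  1.1  0.3]
 toolx [ 0.994 -0.11   0.004] tooly [-0.11  -0.994  0.002] z [ 0.004 -0.003 -1.   ]
moveY [ -1.1 -50.5  -0.6] [ 0.1 -0.2  0.1] j7 -0.24
[-0.0659 -0.2005]
```

View pics/t4.png

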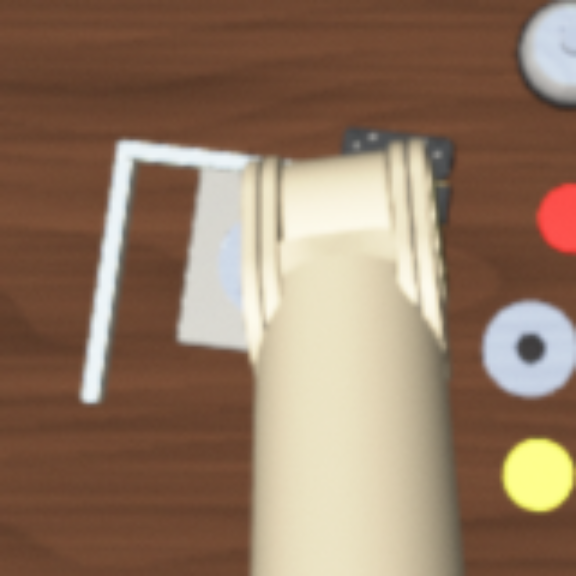

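The carrier lies against the far wall. The left gap is about 65 px in the crop. I push left.

Request:
apply_moves --increments '[{"grip":60,"xyz":[0,-14,0],"rotation":[0,0,0]},{"grip":60,"xyz":[0,-26,0],"rotation":[0,0,0]},{"grip":60,"xyz":[0,-37,0],"rotation":[0,0,0]},{"grip":60,"xyz":[0,-47,0],"rotation":[0,0,0]},{"grip":60,"xyz":[0,-55,0],"rotation":[0,0,0]}]'

```text
time: 7.1
ee_pos: [0.5041, 0.1508, 0.0139]
eef_rot: [0.999, -0.055, -0.001, 0.003]
ft_force: [-4.4, -13.2, 11.4]
width: 0.0664
```

Request:
apply_moves --increments '[{"grip":60,"xyz":[0,-4,0],"rotation":[0,0,0]},{"grip":60,"xyz":[0,-7,0],"rotation":[0,0,0]},{"grip":60,"xyz":[0,-9,0],"rotation":[0,0,0]},{"grip":60,"xyz":[0,-10,0],"rotation":[0,0,0]}]'

```text
time: 7.6
ee_pos: [0.505, 0.1576, 0.0143]
eef_rot: [0.998, -0.055, -0.001, 0.005]
ft_force: [-6.1, -17.8, 13.3]
width: 0.0667
```

Run:
```python
from h import *
st(); print(infence(r.read_state()['ee_pos']))
```

```text
t 7.6 p [0.505  0.1576 0.0143] w 0.0667 F [ -6.1 -17.8  13.3]
 toolx [ 0.994 -0.111 -0.002] tooly [-0.111 -0.994  0.011] z [-0.003 -0.01  -1.   ]
[-0.0681 -0.1409]
```

Request:
apply_moves --increments '[{"grip":60,"xyz":[0,-3,0],"rotation":[0,0,0]},{"grip":60,"xyz":[0,-5,0],"rotation":[0,0,0]},{"grip":60,"xyz":[0,-6,0],"rotation":[0,0,0]}]'

```text
time: 7.98
ee_pos: [0.5048, 0.1578, 0.0143]
eef_rot: [0.998, -0.057, -0.003, 0.009]
ft_force: [-7.2, -25.8, 15.0]
width: 0.0667
```

Request:
apply_moves --increments '[{"grip":60,"xyz":[0,15,0],"rotation":[0,0,0]},{"grip":0,"xyz":[0,30,-30],"rotation":[0,0,0]},{"grip":0,"xyz":[0,50,-90],"rotation":[0,0,0]},{"grip":0,"xyz":[0,80,-140],"rotation":[0,0,0]},{"grip":0,"xyz":[0,100,-160],"rotation":[0,0,0]}]'

```text
time: 8.6
ee_pos: [0.4961, 0.0608, 0.1798]
eef_rot: [0.998, -0.057, -0.0, 0.007]
ft_force: [0.2, -0.5, -0.8]
width: 0.0864
```

Run:
```python
from fc import *
st()
c=cam('top'); cv2.imwrite('pics/t5.png',cv2.resize(c['img'][110:310,160:480],None,fx=2.4,fy=2.4))
c=cam('scene'); cv2.imwrite('pics/s5.png',cv2.resize(c['img'][140:240,260:420],None,fx=4,fy=4))
```

```text
t 8.6 p [0.4961 0.0608 0.1798] w 0.0864 F [ 0.2 -0.5 -0.8]
 toolx [ 0.993 -0.114  0.   ] tooly [-0.114 -0.993  0.014] z [-0.001 -0.014 -1.   ]
```

View pics/t5.png

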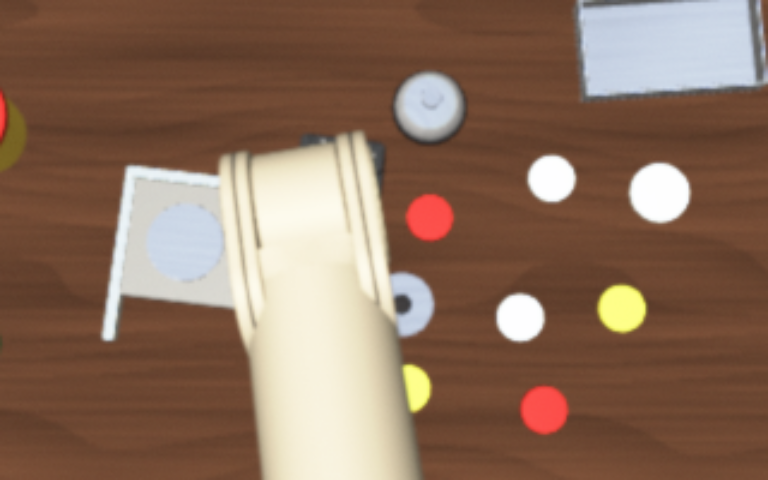

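View pics/s5.png

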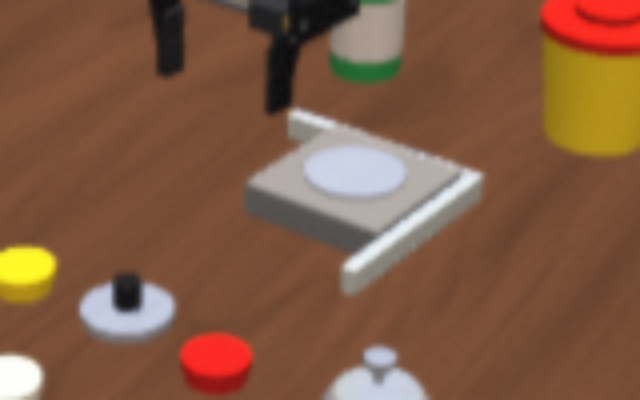

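The carrier is flush in the corner in both views (top crop corner (130,170)). Now the wide dish.

Run:
```python
from meas import *
c=cam('top'); dishes(c)
from fc import *
tomoveY([.5756,-.2869,.10],-6.4)
m=comp(c,(238,212));
```

```text
white [338.5 152.4] 381 [ 0.675  -0.0325  0.02  ] z 0.0401 d 0.0587 r 11.1
white [389.6 184.4] 269 [ 0.5902 -0.1683  0.02  ] z 0.0202 d 0.049 r 9.4
white [434.5 190.2] 453 [ 0.5758 -0.2868  0.02  ] z 0.0203 d 0.0635 r 12.0
white [233.4 208.8] 2241 [0.5217 0.2436 0.02  ] z 0.0313 d 0.1408 r 35.9
white [332.4 236. ] 185 [ 0.4526 -0.0179  0.02  ] z 0.0109 d 0.0402 r 12.0
white [376.4 242.2] 284 [ 0.4373 -0.1329  0.02  ] z 0.0201 d 0.0497 r 9.6
t 8.75 p [0.4953 0.0615 0.1772] w 0.0869 F [-0.1  0.9 -1. ]
 toolx [ 0.993 -0.115 -0.002] tooly [-0.115 -0.993  0.015] z [-0.004 -0.015 -1.   ]
moveY [119.8 335.6  82.1] [ 0.9  0.1 -0.2] j7 -0.3
```

Request:
apply_moves --increments '[{"grip":0,"xyz":[120,336,20],"rotation":[0.9,0,0]},{"grip":0,"xyz":[120,336,20],"rotation":[0.9,0,0]},{"grip":0,"xyz":[120,336,20],"rotation":[0.9,0,0]},{"grip":0,"xyz":[120,336,20],"rotation":[0.9,0,0]},{"grip":0,"xyz":[120,336,20],"rotation":[0.9,0,0]}]'

```text
time: 9.38
ee_pos: [0.5668, -0.2426, 0.1619]
eef_rot: [0.998, -0.056, -0.002, -0.001]
ft_force: [2.0, 1.0, 1.5]
width: 0.087
```

Run:
```python
from meas import *
tomoveY([.5758,-.2868,.012],-6.4); 
c=cam('top'); cv2.imwrite('pics/t6.png',c['img']); dishes(c)
c=cam('wrist'); cv2.imwrite('pics/w6.png',c['img'])
```

```text
t 9.38 p [ 0.5668 -0.2426  0.1619] w 0.087 F [2.  1.  1.5]
 toolx [ 0.994 -0.112 -0.003] tooly [-0.112 -0.994 -0.001] z [-0.003  0.002 -1.   ]
moveY [ 14.4  43.1 149.8] [-0.1  0.2 -0. ] j7 0.44
white [338.4 152.4] 368 [ 0.675  -0.0323  0.02  ] z 0.0404 d 0.0577 r 10.9
white [389.6 184.4] 266 [ 0.5902 -0.1684  0.02  ] z 0.0204 d 0.0487 r 9.4
white [237.3 207.2] 2548 [0.526  0.2335 0.02  ] z 0.031 d 0.1502 r 42.5
white [326.7 236.9] 334 [ 0.4502 -0.0028  0.02  ] z 0.0108 d 0.054 r 12.4
white [376.4 242.2] 284 [ 0.4374 -0.133   0.02  ] z 0.0202 d 0.0497 r 9.6
```

View pics/w6.png

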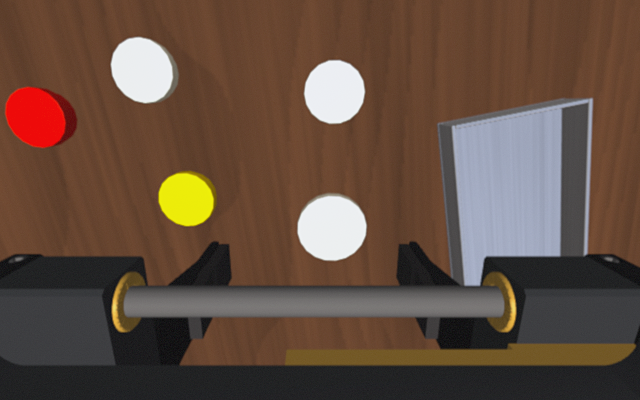

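Run:
```python
from meas import *
c=cam('wrist'); p=ray(c,332,227,0.02); print('wrist est',p)
m=c['img']; 
g=((cv2.cvtColor(m,cv2.COLOR_BGR2HSV)[...,1]<40)&(m[...,2]>180)).astype(np.uint8); n,l,s,ce=cv2.connectedComponentsWithStats(g,connectivity=4)
for i in range(1,n):
    if s[i,4]>800: print(s[i,4],np.round(ce[i],1),np.round(ray(c,*ce[i],.02),4))
c=cam('top'); b=c['img'].astype(int)
print(b[208,237],b[225,255],b[205,270],b[190,235])
pl=((b[...,0]-b[...,2])>8).astype(np.uint8); pl[:, :200]=0; pl[:,290:]=0; pl[:180]=0; pl[250:]=0
n,l,s,ce=cv2.connectedComponentsWithStats(pl)
for i in range(1,n):
    if s[i,4]>200:
        cn=cv2.findContours((l==i).astype(np.uint8),0,1)[0][0]; e=cv2.minEnclosingCircle(cn); print(s[i],ce[i],e,ray(c,*ce[i],.034),ray(c,*e[0],.034))
print('goal',fw(-.065,-.065,.034))
```

```text
wrist est [ 0.5769808  -0.28243332  0.02      ]
3087 [143.6  73.1] [ 0.4394 -0.1318  0.02  ]
2958 [335.4  94.2] [ 0.5922 -0.167   0.02  ]
3467 [333.1 229.9] [ 0.5777 -0.2854  0.02  ]
[228 212 201] [206 213 213] [ 51  72 110] [198 206 207]
[203 180  82  70 486] [230.47119342 199.5781893 ] ((243.5, 218.5), 50.700199127197266) [0.54465247 0.24933458 0.034     ] [0.4955007  0.21403525 0.034     ]
[221 195  32  32 815] [236.65766871 210.44539877] ((236.63636779785156, 210.36363220214844), 16.141258239746094) [0.51634324 0.23240394 0.034     ] [0.51655633 0.23246522 0.034     ]
goal [0.5165596  0.23275057 0.034     ]
```

Request:
apply_moves --increments '[{"grip":0,"xyz":[14,43,55],"rotation":[0,0,0]},{"grip":0,"xyz":[14,43,100],"rotation":[0,0,0]},{"grip":0,"xyz":[14,43,110],"rotation":[0,0,0]}]'

```text
time: 9.95
ee_pos: [0.5724, -0.2838, 0.0475]
eef_rot: [0.998, -0.057, -0.005, -0.002]
ft_force: [-0.1, 1.0, 1.4]
width: 0.0868
```

Run:
```python
from meas import *
tomoveY([.5758,-.2868,.012],-6.4); 
c=cam('wrist'); cv2.imwrite('pics/w7.png',c['img'])
m=c['img']; g=((cv2.cvtColor(m,cv2.COLOR_BGR2HSV)[...,1]<40)&(m[...,2]>180)).astype(np.uint8); n,l,s,ce=cv2.connectedComponentsWithStats(g,connectivity=4)
for i in range(1,n):
    if s[i,4]>800: print(s[i,4],np.round(ce[i],1),np.round(ray(c,*ce[i],.02),4))
```

```text
t 9.95 p [ 0.5724 -0.2838  0.0475] w 0.0868 F [-0.1  1.   1.4]
 toolx [ 0.993 -0.114 -0.011] tooly [-0.114 -0.993 -0.003] z [-0.011  0.004 -1.   ]
moveY [ 4.1  2.7 35.5] [-0.2  0.6 -0.1] j7 0.56
1452 [20.5 15.5] [ 0.4455 -0.1496  0.02  ]
6311 [327.7  32. ] [ 0.5916 -0.1738  0.02  ]
7987 [323.9 243.5] [ 0.5781 -0.2833  0.02  ]
```

View pics/w7.png

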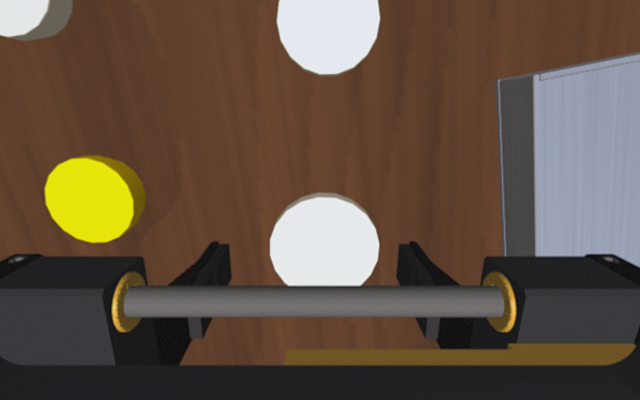

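Plate centre measured at (0.5164, 0.2324), which agrees with the fence-derived goal. In the wrist view the wide dish at (324,243) is centred between the fingers. I descend and grip.

Request:
apply_moves --increments '[{"grip":0,"xyz":[4,3,18],"rotation":[0,0.6,0]},{"grip":0,"xyz":[4,3,35],"rotation":[0,0.6,0]},{"grip":0,"xyz":[4,3,35],"rotation":[0,0.6,0]}]'

```text
time: 10.38
ee_pos: [0.5767, -0.286, 0.0136]
eef_rot: [0.998, -0.056, 0.0, -0.002]
ft_force: [0.2, 0.8, -0.2]
width: 0.0873
```

Request:
apply_moves --squeeze 20 --increments '[{"grip":255,"xyz":[0,0,0],"rotation":[0,0,0]},{"grip":255,"xyz":[0,0,0],"rotation":[0,0,0]},{"grip":255,"xyz":[0,0,0],"rotation":[0,0,0]}]'

```text
time: 10.75
ee_pos: [0.5769, -0.2861, 0.0141]
eef_rot: [0.998, -0.056, 0.001, -0.001]
ft_force: [0.1, -0.4, 1.0]
width: 0.065
```

Run:
```python
from meas import *
tomoveY([.5164,.2324,.12],-6.4);
```

```text
t 10.75 p [ 0.5769 -0.2861  0.0141] w 0.065 F [ 0.1 -0.4  1. ]
 toolx [ 0.994 -0.112  0.001] tooly [-0.112 -0.994 -0.003] z [ 0.002  0.003 -1.   ]
moveY [-118.3 -508.7 -104.5] [-0.2 -0.1 -0.1] j7 0.59
```

Request:
apply_moves --increments '[{"grip":255,"xyz":[0,0,-50],"rotation":[0,0,0]},{"grip":255,"xyz":[0,0,-105],"rotation":[0,0,0]},{"grip":255,"xyz":[-15,-60,-105],"rotation":[0,0,0]},{"grip":255,"xyz":[-30,-120,-105],"rotation":[0,0,0]},{"grip":255,"xyz":[-45,-180,-105],"rotation":[0,0,0]}]'

```text
time: 11.38
ee_pos: [0.5519, -0.1007, 0.1199]
eef_rot: [0.998, -0.056, 0.001, -0.002]
ft_force: [2.0, 0.2, 0.2]
width: 0.0634
```

Run:
```python
from meas import *
tomoveY([.5164,.2324,.11],-6.4);
```

```text
t 11.38 p [ 0.5519 -0.1007  0.1199] w 0.0634 F [2.  0.2 0.2]
 toolx [ 0.994 -0.113  0.002] tooly [-0.113 -0.994 -0.003] z [ 0.002  0.003 -1.   ]
moveY [ -72.9 -326.9   10.9] [-0.2 -0.1 -0.1] j7 0.18
```

Request:
apply_moves --increments '[{"grip":255,"xyz":[-73,-327,5],"rotation":[0,0,0]},{"grip":255,"xyz":[-73,-327,5],"rotation":[0,0,0]},{"grip":255,"xyz":[-73,-327,5],"rotation":[0,0,0]},{"grip":255,"xyz":[-73,-327,5],"rotation":[0,0,0]},{"grip":255,"xyz":[-73,-327,5],"rotation":[0,0,0]}]'

```text
time: 12.0
ee_pos: [0.5185, 0.2101, 0.1166]
eef_rot: [0.998, -0.057, 0.001, -0.002]
ft_force: [1.0, 0.6, 0.4]
width: 0.0634
```

Run:
```python
from meas import *
tomoveY([.5164,.2324,.051],-6.4); 
c=cam('scene'); cv2.imwrite('pics/s8.png',cv2.resize(c['img'][100:240,240:440],None,fx=4,fy=4))
c=cam('wrist'); cv2.imwrite('pics/w8.png',c['img'])
```

```text
t 12.0 p [0.5185 0.2101 0.1166] w 0.0634 F [1.  0.6 0.4]
 toolx [ 0.994 -0.113  0.003] tooly [-0.113 -0.994 -0.004] z [ 0.003  0.004 -1.   ]
moveY [ -4.8 -21.6  65.7] [-0.2 -0.1 -0.1] j7 -0.43
```

View pics/s8.png

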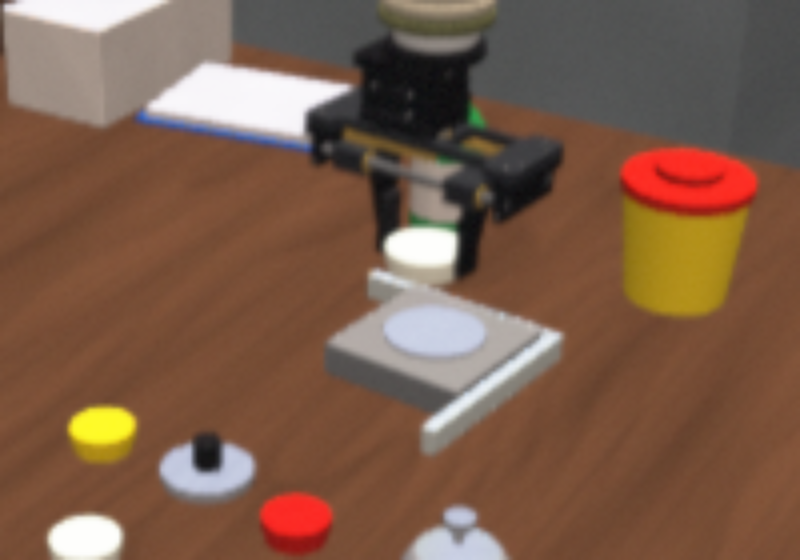

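View pics/w8.png

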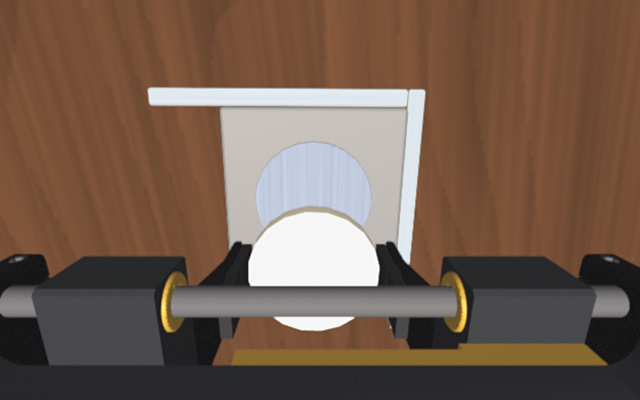

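The dish is held level over the plate: dish at wrist (314,268), plate at (313,195). The carrier is still flush. I check the dish's offset in the hand, then lower it.

Request:
apply_moves --increments '[{"grip":255,"xyz":[-5,-22,5],"rotation":[0,0,0]},{"grip":255,"xyz":[-5,-22,25],"rotation":[0,0,0]},{"grip":255,"xyz":[-5,-22,45],"rotation":[0,0,0]}]'

```text
time: 12.48
ee_pos: [0.5141, 0.2396, 0.0706]
eef_rot: [0.999, -0.051, 0.001, -0.003]
ft_force: [0.4, 0.1, -0.6]
width: 0.0636
```

Run:
```python
from meas import *
tomoveY([.5164,.2324,.049],-6.4); 
c=cam('wrist'); cv2.imwrite('pics/w9.png',c['img'])
s=r.read_state(); g=((cv2.cvtColor(c['img'],cv2.COLOR_BGR2HSV)[...,1]<25)&(c['img'][...,2]>225)).astype(np.uint8); n,l,S,ce=cv2.connectedComponentsWithStats(g,connectivity=4)
for i in range(1,n):
    if S[i,4]>3000:
        x0,y0,w,h=S[i,:4]; print(S[i],ce[i], np.round(ray(c,x0+w/2,y0+w/2,s['ee_pos'][2]+.006),4))
```

```text
t 12.47 p [0.5141 0.2396 0.0706] w 0.0636 F [ 0.4  0.1 -0.6]
 toolx [ 0.995 -0.102  0.001] tooly [-0.102 -0.995 -0.006] z [ 0.002  0.006 -1.   ]
moveY [ 3.   7.1 21.5] [-0.4 -0.1  0.5] j7 -0.44
[ 249  212  130   74 7880] [313.20812183 253.56142132] [0.5138 0.236  0.0739]
```

Request:
apply_moves --increments '[{"grip":255,"xyz":[3,6,0],"rotation":[-0.4,0,0.5]},{"grip":255,"xyz":[3,6,12],"rotation":[-0.4,0,0.5]},{"grip":255,"xyz":[3,6,19],"rotation":[-0.4,0,0.5]},{"grip":255,"xyz":[3,6,21],"rotation":[-0.4,0,0.5]}]'

```text
time: 13.02
ee_pos: [0.5151, 0.2325, 0.0477]
eef_rot: [0.998, -0.056, -0.001, 0.001]
ft_force: [-10.3, -4.4, 27.4]
width: 0.0637
```

Run:
```python
from meas import *
tomoveY([.5164,.2335,.049],-6.4);
```

```text
t 13.03 p [0.5151 0.2325 0.0477] w 0.0637 F [-10.3  -4.4  27.4]
 toolx [ 0.994 -0.111 -0.002] tooly [-0.111 -0.994  0.003] z [-0.003 -0.002 -1.   ]
moveY [ 1.2 -1.1 -1.3] [0.2 0.1 0. ] j7 -0.43
```

Request:
apply_moves --increments '[{"grip":255,"xyz":[0,0,-1],"rotation":[0,0,0]},{"grip":0,"xyz":[0,0,-1],"rotation":[0,0,0]},{"grip":0,"xyz":[0,0,-1],"rotation":[0,0,0]},{"grip":0,"xyz":[0,0,-20],"rotation":[0,0,0]},{"grip":0,"xyz":[0,0,-70],"rotation":[0,0,0]}]'

```text
time: 13.65
ee_pos: [0.5141, 0.232, 0.1177]
eef_rot: [0.998, -0.056, -0.003, 0.003]
ft_force: [0.5, -0.1, -0.5]
width: 0.0861
```

Run:
```python
from meas import *
tomoveY([.4373,-.1329,.12],-6.4); 
c=cam('wrist'); cv2.imwrite('pics/w10.png',c['img'])
```

```text
t 13.65 p [0.5141 0.232  0.1177] w 0.0861 F [ 0.5 -0.1 -0.5]
 toolx [ 0.994 -0.111 -0.005] tooly [-0.111 -0.994  0.006] z [-0.005 -0.005 -1.   ]
moveY [-3.570e+01  3.712e+02 -1.000e-01] [0.3 0.3 0. ] j7 -0.47
```

View pics/w10.png

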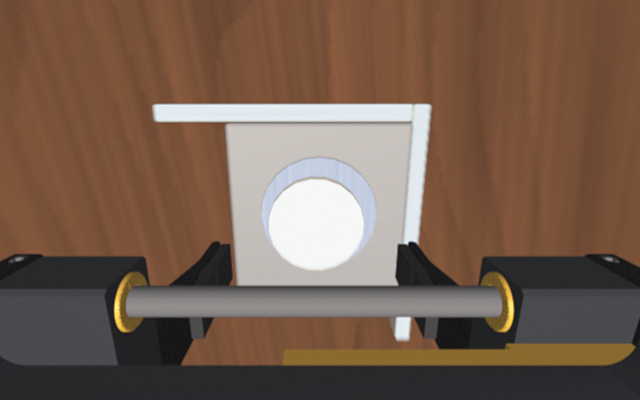

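The wide dish sits on the plate, roughly centred at (317,224). Next is the small dish at (0.437, -0.133).

Request:
apply_moves --increments '[{"grip":40,"xyz":[-36,371,-10],"rotation":[0.3,0.3,0]},{"grip":40,"xyz":[-36,371,-10],"rotation":[0.3,0.3,0]},{"grip":40,"xyz":[-36,371,-10],"rotation":[0.3,0.3,0]},{"grip":40,"xyz":[-36,371,-10],"rotation":[0.3,0.3,0]},{"grip":40,"xyz":[-36,371,-10],"rotation":[0.3,0.3,0]}]'

```text
time: 14.32
ee_pos: [0.4523, -0.075, 0.1336]
eef_rot: [0.998, -0.056, 0.005, -0.004]
ft_force: [0.3, -0.6, 0.6]
width: 0.0734
```

```bash
cat > pl.py <<'E'
from meas import *
def circ(c,box,zt,thr=235):
    """white dish top in top view"""
    x0,y0,x1,y1=box; g=(c['img'].min(-1)>thr).astype(np.uint8); q=np.zeros_like(g); q[y0:y1,x0:x1]=g[y0:y1,x0:x1]
    n,l,S,ce=cv2.connectedComponentsWithStats(q)
    i=1+np.argmax(S[1:,4]); p=ray(c,*ce[i],zt); d=2*np.sqrt(S[i,4]/np.pi)*(c['R']@p+c['t'])[2]/c['f']
    print('circ',S[i],np.round(ce[i],1),np.round(p,4),'d',round(d,4)); return p
E
python3 - <<'E'
from pl import *
tomoveY([.4373,-.1329,.012],-6.4); 
c=cam('top'); cv2.imwrite('pics/t10.png',cv2.resize(c['img'][160:280,180:480],None,fx=2.6,fy=2.6)); print(c['img'][210,237],c['img'][200,225])
circ(c,(205,180,290,250),.054)
print('plate goal',fw(-.065,-.065,0))
E
```

```text
t 14.32 p [ 0.4523 -0.075   0.1336] w 0.0734 F [ 0.3 -0.6  0.6]
 toolx [ 0.994 -0.113  0.01 ] tooly [-0.113 -0.994 -0.008] z [ 0.011  0.007 -1.   ]
moveY [ -9.6  60.2 121. ] [-0.5 -0.6 -0.1] j7 -0.01
[255 254 254] [222 214 209]
circ [223 198  26  26 492] [235.5 210.6] [0.5143 0.2319 0.054 ] d 0.0642
plate goal [0.5165596  0.23275057 0.        ]
```

View pics/t10.png

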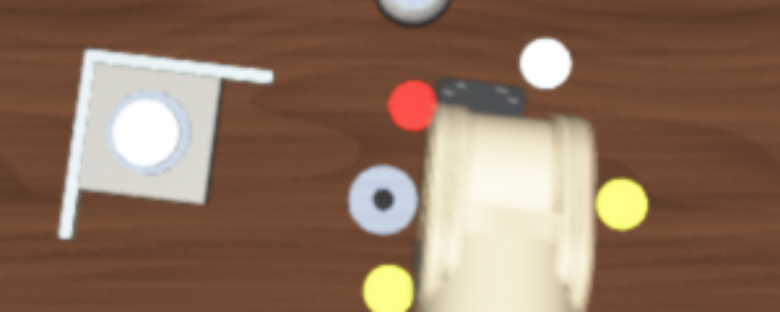

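The wide dish is 2 mm off the plate centre, at (145,132) in the crop, which is fine. I go down on the small dish.

Request:
apply_moves --increments '[{"grip":40,"xyz":[-10,60,20],"rotation":[-0.5,-0.6,0]},{"grip":40,"xyz":[-10,60,60],"rotation":[-0.5,-0.6,0]},{"grip":40,"xyz":[-10,60,85],"rotation":[-0.5,-0.6,0]}]'

```text
time: 14.75
ee_pos: [0.4337, -0.1423, 0.048]
eef_rot: [0.998, -0.062, 0.0, 0.001]
ft_force: [-0.4, -0.1, -0.7]
width: 0.0734
```

Run:
```python
from pl import *
tomoveY([.4373,-.1329,.012],-6.4); 
c=cam('wrist'); cv2.imwrite('pics/w11.png',c['img'])
```

```text
t 14.75 p [ 0.4337 -0.1423  0.048 ] w 0.0734 F [-0.4 -0.1 -0.7]
 toolx [ 0.992 -0.124  0.   ] tooly [-0.124 -0.992  0.002] z [ 0.    -0.002 -1.   ]
moveY [ 2.4 -9.8 36. ] [ 0.1 -0.  -0.7] j7 0.27
```

View pics/w11.png

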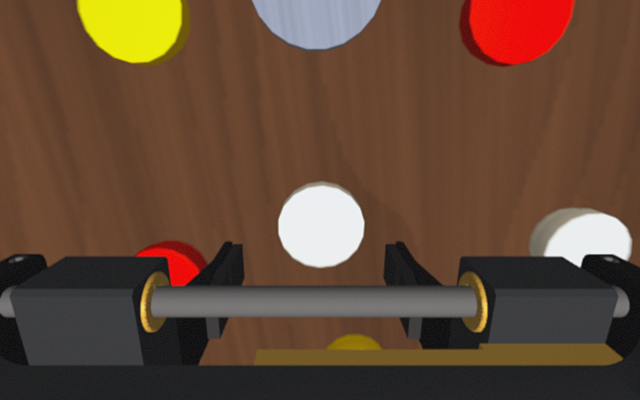

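The white small dish at (321,225) lies between the fingers, and the red one at (170,262) stays outside. I close the fingers partly before going down.

Request:
apply_moves --increments '[{"grip":60,"xyz":[2,-10,5],"rotation":[0,0,-0.7]},{"grip":60,"xyz":[2,-10,20],"rotation":[0,0,-0.7]},{"grip":60,"xyz":[2,-10,36],"rotation":[0,0,-0.7]},{"grip":60,"xyz":[2,-10,36],"rotation":[0,0,-0.7]}]'

```text
time: 15.3
ee_pos: [0.436, -0.1313, 0.0094]
eef_rot: [0.999, -0.055, -0.001, 0.001]
ft_force: [0.2, -0.9, 1.1]
width: 0.0668
```

Request:
apply_moves --squeeze 20 --increments '[{"grip":255,"xyz":[0,0,0],"rotation":[0,0,0]},{"grip":255,"xyz":[0,0,0],"rotation":[0,0,0]},{"grip":255,"xyz":[0,0,0],"rotation":[0,0,0]}]'

```text
time: 15.68
ee_pos: [0.4362, -0.1311, 0.0096]
eef_rot: [0.999, -0.054, -0.001, 0.001]
ft_force: [0.8, 0.6, 1.1]
width: 0.0494
```

Run:
```python
from pl import *
tomoveY([.516,.2325,.12],-6.4);
```

```text
t 15.68 p [ 0.4362 -0.1311  0.0096] w 0.0494 F [0.8 0.6 1.1]
 toolx [ 0.994 -0.109 -0.002] tooly [-0.109 -0.994  0.002] z [-0.002 -0.002 -1.   ]
moveY [  39.5 -369.9 -111.2] [0.1 0.1 0.2] j7 0.33
```

Request:
apply_moves --increments '[{"grip":255,"xyz":[0,0,-50],"rotation":[0,0,0]},{"grip":255,"xyz":[0,0,-110],"rotation":[0,0,0]},{"grip":255,"xyz":[6,-60,-115],"rotation":[0,0,0]},{"grip":255,"xyz":[12,-120,-115],"rotation":[0,0,0]},{"grip":255,"xyz":[18,-180,-115],"rotation":[0,0,0]}]'

```text
time: 16.3
ee_pos: [0.4743, 0.0481, 0.1248]
eef_rot: [0.999, -0.055, -0.001, 0.0]
ft_force: [1.4, -0.2, -0.1]
width: 0.0496
```

Request:
apply_moves --increments '[{"grip":255,"xyz":[6,-60,0],"rotation":[0,0,0]},{"grip":255,"xyz":[12,-120,0],"rotation":[0,0,0]},{"grip":255,"xyz":[20,-170,0],"rotation":[0,0,0]},{"grip":255,"xyz":[20,-180,0],"rotation":[0,0,0]},{"grip":255,"xyz":[20,-180,0],"rotation":[0,0,0]}]'

```text
time: 16.92
ee_pos: [0.5135, 0.2247, 0.1244]
eef_rot: [0.999, -0.054, -0.001, 0.001]
ft_force: [0.8, -0.4, -0.1]
width: 0.0496
```

Run:
```python
from pl import *
tomoveY([.516,.234,.066],-6.4); 
c=cam('wrist'); cv2.imwrite('pics/w12.png',c['img'])
c=cam('top'); cv2.imwrite('pics/t12.png',c['img']); dishes(c)
```

```text
t 16.93 p [0.5135 0.2247 0.1244] w 0.0496 F [ 0.8 -0.4 -0.1]
 toolx [ 0.994 -0.108 -0.001] tooly [-0.108 -0.994  0.001] z [-0.002 -0.001 -1.   ]
moveY [ 1.6 -9.6 58.4] [0.1 0.1 0.2] j7 -0.44
white [338.4 152.4] 381 [ 0.6749 -0.0325  0.02  ] z 0.0408 d 0.0587 r 11.2
white [389.6 184.4] 269 [ 0.5901 -0.1684  0.02  ] z 0.0203 d 0.049 r 9.4
white [254.3 208.3] 934 [0.5235 0.1886 0.02  ] z 0.0304 d 0.0909 r 31.5
white [327.  236.7] 343 [ 0.4505 -0.0035  0.02  ] z 0.0108 d 0.0547 r 12.6
```

View pics/w12.png

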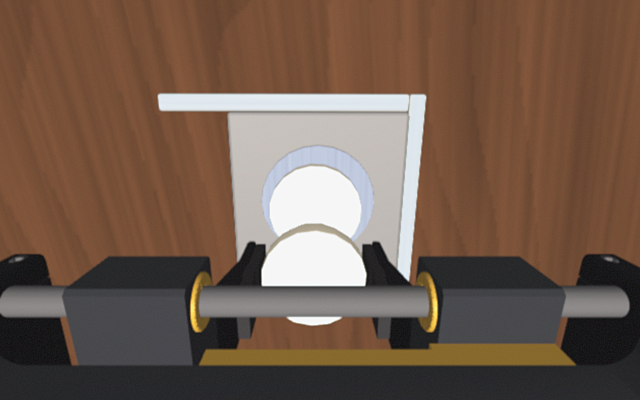

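The small dish is in hand at (314,272), with the wide dish below at (315,207). I lower it.

Request:
apply_moves --increments '[{"grip":255,"xyz":[2,-10,10],"rotation":[0,0,0]},{"grip":255,"xyz":[2,-10,30],"rotation":[0,0,0]},{"grip":255,"xyz":[2,-10,48],"rotation":[0,0,0]},{"grip":255,"xyz":[2,-10,48],"rotation":[0,0,0]}]'

```text
time: 17.52
ee_pos: [0.5159, 0.232, 0.0751]
eef_rot: [0.998, -0.056, -0.002, 0.001]
ft_force: [0.5, -0.1, 0.0]
width: 0.0497
```

Run:
```python
from pl import *
tomoveY([.516,.234,.065],-6.4);
```

```text
t 17.52 p [0.5159 0.232  0.0751] w 0.0497 F [ 0.5 -0.1  0. ]
 toolx [ 0.994 -0.112 -0.003] tooly [-0.112 -0.994  0.003] z [-0.004 -0.003 -1.   ]
moveY [-0.1 -2.1 10.1] [ 0.2  0.2 -0. ] j7 -0.42
```

Request:
apply_moves --increments '[{"grip":255,"xyz":[0,-2,5],"rotation":[0,0.2,0]},{"grip":255,"xyz":[0,-2,9],"rotation":[0,0.2,0]},{"grip":255,"xyz":[0,-2,11],"rotation":[0,0.2,0]},{"grip":255,"xyz":[0,-2,11],"rotation":[0,0.2,0]}]'

```text
time: 18.02
ee_pos: [0.5161, 0.2339, 0.0641]
eef_rot: [0.998, -0.056, -0.0, 0.001]
ft_force: [0.7, 0.6, -1.0]
width: 0.0494
```

Run:
```python
from pl import *
tomoveY([.516,.234,.0635],-6.4);
```

```text
t 18.02 p [0.5161 0.2339 0.0641] w 0.0494 F [ 0.7  0.6 -1. ]
 toolx [ 0.994 -0.112  0.   ] tooly [-0.112 -0.994  0.003] z [-0.    -0.003 -1.   ]
moveY [-0.1 -0.1  0.6] [ 0.2 -0.  -0. ] j7 -0.42
```

Request:
apply_moves --increments '[{"grip":255,"xyz":[0,0,1],"rotation":[0,0,0]},{"grip":255,"xyz":[0,0,1.5],"rotation":[0,0,0]},{"grip":60,"xyz":[0,0,1],"rotation":[0,0,0]},{"grip":0,"xyz":[0,0,0],"rotation":[0,0,0]}]'

```text
time: 18.52
ee_pos: [0.5161, 0.2339, 0.0642]
eef_rot: [0.998, -0.056, 0.0, 0.001]
ft_force: [0.2, -0.5, -0.1]
width: 0.0623
```

Request:
apply_moves --increments '[{"grip":0,"xyz":[0,0,-15],"rotation":[0,0,0]},{"grip":0,"xyz":[0,0,-50],"rotation":[0,0,0]},{"grip":0,"xyz":[0,60,-60],"rotation":[0,0,0]},{"grip":0,"xyz":[10,120,-60],"rotation":[0,0,0]},{"grip":0,"xyz":[20,180,-60],"rotation":[0,0,0]}]'

```text
time: 19.15
ee_pos: [0.5162, 0.0514, 0.126]
eef_rot: [0.998, -0.056, 0.001, 0.001]
ft_force: [0.8, -0.7, 1.3]
width: 0.0872
```

Run:
```python
from pl import *
tomoveY([.5902,-.1683,.05],-6.4); 
c=cam('top'); circ(c,(205,180,290,250),.074); dishes(c)
cv2.imwrite('pics/t13.png',cv2.resize(c['img'][160:280,180:480],None,fx=2.6,fy=2.6))
c=cam('scene'); cv2.imwrite('pics/s13.png',cv2.resize(c['img'][120:220,280:440],None,fx=4,fy=4))
```

```text
t 19.15 p [0.5162 0.0514 0.126 ] w 0.0872 F [ 0.8 -0.7  1.3]
 toolx [ 0.994 -0.111  0.002] tooly [-0.111 -0.994  0.002] z [ 0.002 -0.002 -1.   ]
moveY [ 97.8 210.   76.5] [ 0.1 -0.1  0. ] j7 -0.16
circ [223 198  26  26 492] [235.5 210.6] [0.5128 0.2283 0.074 ] d 0.0631
white [338.5 152.4] 383 [ 0.675  -0.0326  0.02  ] z 0.0404 d 0.0589 r 11.2
white [389.6 184.4] 269 [ 0.5901 -0.1684  0.02  ] z 0.0202 d 0.049 r 9.4
white [236.5 207.7] 2565 [0.5246 0.2356 0.02  ] z 0.0311 d 0.1506 r 35.7
white [333.7 236.6] 155 [ 0.4511 -0.0211  0.02  ] z 0.0109 d 0.0368 r 11.5
```

View pics/s13.png

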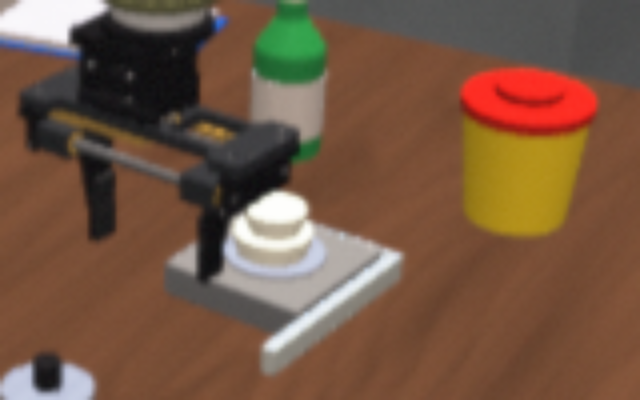

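View pics/t13.png

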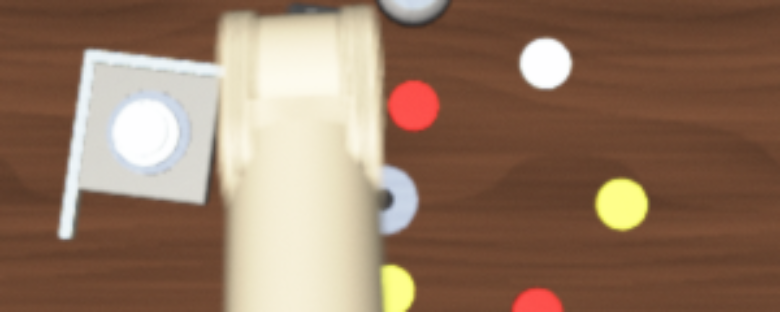

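The stack has the wide dish with the small dish centred on it (scene (277,215)). Next is the last small dish at (0.590, -0.168).

Request:
apply_moves --increments '[{"grip":40,"xyz":[30,62,0],"rotation":[0,0,0]},{"grip":40,"xyz":[60,124,0],"rotation":[0,0,0]},{"grip":40,"xyz":[90,180,0],"rotation":[0,0,0]},{"grip":40,"xyz":[98,210,40],"rotation":[0,0,0]},{"grip":40,"xyz":[98,210,77],"rotation":[0,0,0]}]'

```text
time: 19.88
ee_pos: [0.5886, -0.1801, 0.0504]
eef_rot: [0.998, -0.064, 0.002, 0.003]
ft_force: [-1.1, 1.0, -0.7]
width: 0.0734
```

Run:
```python
from pl import *
tomoveY([.5902,-.1684,.012],-6.4); 
c=cam('top'); W=cloud(c); g=(abs(W[...,0]-.516)<.05)&(abs(W[...,1]-.23)<.05)
for lo,hi in ((.066,.09),(.046,.064)):
    k=g&(W[...,2]>lo)&(W[...,2]<hi); v,u=np.nonzero(k); print(k.sum(),np.nanmedian(W[k],0)); e=cv2.minEnclosingCircle(np.stack([u,v],1).astype(np.float32)); print(e,u.min(),u.max(),v.min(),v.max(),ray(c,*e[0],np.nanmedian(W[k],0)[2]))
cv2.imwrite('pics/w14.png',cam('wrist')['img'])
```

```text
t 19.88 p [ 0.5886 -0.1801  0.0504] w 0.0734 F [-1.1  1.  -0.7]
 toolx [ 0.992 -0.127  0.004] tooly [-0.127 -0.992  0.006] z [ 0.003 -0.007 -1.   ]
moveY [ -0.1 -12.1  38.3] [ 0.4 -0.2 -0.9] j7 0.4
306 [0.51416429 0.23040288 0.07387013]
((234.48648071289062, 210.15541076660156), 9.929783821105957) 225 244 201 220 [0.51395887 0.230907   0.07387013]
179 [0.50356979 0.21680199 0.05399232]
((236.20437622070312, 211.2007293701172), 12.52139663696289) 224 248 199 223 [0.51285302 0.23000618 0.05399232]
```

View pics/w14.png

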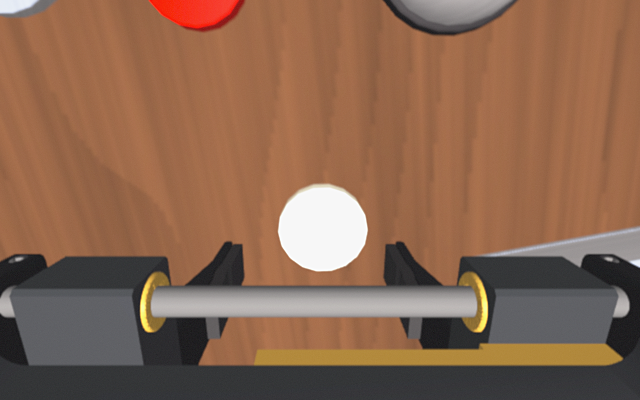

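The small dish at (322,228) is between the fingers. I go down and grip it.

Request:
apply_moves --increments '[{"grip":50,"xyz":[0,-12,5],"rotation":[0.4,0,-0.9]},{"grip":50,"xyz":[0,-12,20],"rotation":[0.4,0,-0.9]},{"grip":50,"xyz":[0,-12,38],"rotation":[0.4,0,-0.9]},{"grip":50,"xyz":[0,-12,38],"rotation":[0.4,0,-0.9]}]'

```text
time: 20.48
ee_pos: [0.5876, -0.163, 0.0087]
eef_rot: [0.999, -0.053, -0.002, -0.002]
ft_force: [0.3, -0.1, 0.4]
width: 0.0699
```

Request:
apply_moves --squeeze 20 --increments '[{"grip":255,"xyz":[0,0,0],"rotation":[0,0,0]},{"grip":255,"xyz":[0,0,0],"rotation":[0,0,0]},{"grip":255,"xyz":[0,0,0],"rotation":[0,0,0]}]'

```text
time: 20.85
ee_pos: [0.5877, -0.163, 0.0087]
eef_rot: [0.999, -0.053, -0.002, -0.002]
ft_force: [1.3, -0.7, 1.7]
width: 0.0497
```

Run:
```python
from pl import *
tomoveY([.517,.233,.14],-6.4);
```

```text
t 20.85 p [ 0.5877 -0.163   0.0087] w 0.0497 F [ 1.3 -0.7  1.7]
 toolx [ 0.994 -0.107 -0.003] tooly [-0.107 -0.994 -0.004] z [-0.003  0.004 -1.   ]
moveY [-113.  -386.7 -129.6] [-0.2  0.2  0.3] j7 0.42
```

Request:
apply_moves --increments '[{"grip":255,"xyz":[0,0,-60],"rotation":[0,0,0]},{"grip":255,"xyz":[0,0,-120],"rotation":[0,0,0]},{"grip":255,"xyz":[-20,-60,-130],"rotation":[0,0,0]},{"grip":255,"xyz":[-40,-120,-130],"rotation":[0,0,0]},{"grip":255,"xyz":[-60,-180,-130],"rotation":[0,0,0]}]'

```text
time: 21.48
ee_pos: [0.5472, 0.0207, 0.1393]
eef_rot: [0.999, -0.054, -0.002, -0.002]
ft_force: [0.2, -0.1, -0.3]
width: 0.0492
```

Request:
apply_moves --increments '[{"grip":255,"xyz":[-20,-60,0],"rotation":[0,0,0]},{"grip":255,"xyz":[-40,-120,0],"rotation":[0,0,0]},{"grip":255,"xyz":[-52,-180,0],"rotation":[0,0,0]},{"grip":255,"xyz":[-52,-200,0],"rotation":[0,0,0]},{"grip":255,"xyz":[-52,-205,0],"rotation":[0,0,0]}]'

```text
time: 22.1
ee_pos: [0.5171, 0.2307, 0.1398]
eef_rot: [0.999, -0.053, -0.002, -0.001]
ft_force: [0.4, -1.1, -0.0]
width: 0.0492
```

Run:
```python
from pl import *
tomoveY([.517,.2385,.085],-6.4); 
c=cam('wrist'); cv2.imwrite('pics/w15.png',c['img'])
```

```text
t 22.1 p [0.5171 0.2307 0.1398] w 0.0492 F [ 0.4 -1.1 -0. ]
 toolx [ 0.994 -0.105 -0.004] tooly [-0.105 -0.994 -0.003] z [-0.004  0.003 -1.   ]
moveY [-0.7 -7.6 54.9] [-0.2  0.3  0.4] j7 -0.43
```

View pics/w15.png

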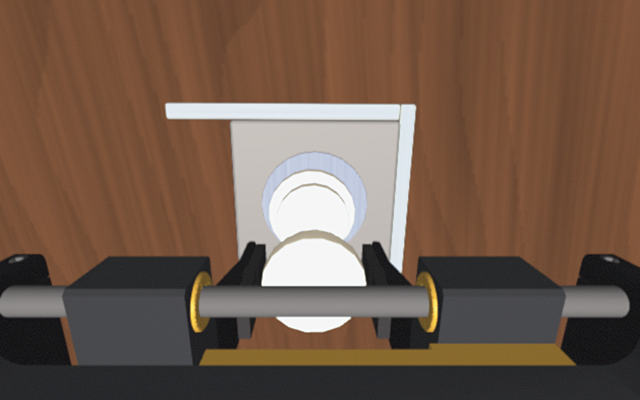

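The dish in hand at (314,281) is 5 mm off the TCP towards -y, as the grasp figures predicted. I compensate and lower.

Request:
apply_moves --increments '[{"grip":255,"xyz":[0,-8,10],"rotation":[0,0.3,0.4]},{"grip":255,"xyz":[0,-8,30],"rotation":[0,0.3,0.4]},{"grip":255,"xyz":[0,-8,46],"rotation":[0,0.3,0.4]},{"grip":255,"xyz":[0,-8,48],"rotation":[0,0.3,0.4]},{"grip":255,"xyz":[0,-8,48],"rotation":[0,0.3,0.4]}]'

```text
time: 22.78
ee_pos: [0.5185, 0.2374, 0.0921]
eef_rot: [0.998, -0.057, 0.001, -0.001]
ft_force: [0.3, 0.1, 0.8]
width: 0.0496
```

Run:
```python
from pl import *
tomoveY([.517,.2385,.0827],-6.4);
```

```text
t 22.77 p [0.5185 0.2374 0.0921] w 0.0496 F [0.3 0.1 0.8]
 toolx [ 0.993 -0.115  0.001] tooly [-0.115 -0.993 -0.003] z [ 0.002  0.002 -1.   ]
moveY [-1.6 -0.9  9.4] [-0.1 -0.1 -0.2] j7 -0.42
```

Request:
apply_moves --increments '[{"grip":255,"xyz":[-2,-1,4],"rotation":[0,0,0]},{"grip":255,"xyz":[-2,-1,8],"rotation":[0,0,0]},{"grip":255,"xyz":[-2,-1,9],"rotation":[0,0,0]},{"grip":255,"xyz":[-2,-1,10],"rotation":[0,0,0]}]'

```text
time: 23.28
ee_pos: [0.5165, 0.2387, 0.0826]
eef_rot: [0.998, -0.057, 0.001, -0.001]
ft_force: [-5.0, -1.7, 12.5]
width: 0.0494
```

Run:
```python
from pl import *
tomoveY([.517,.2385,.0827],-6.4);
```

```text
t 23.27 p [0.5165 0.2387 0.0826] w 0.0494 F [-5.  -1.7 12.5]
 toolx [ 0.993 -0.115  0.001] tooly [-0.115 -0.993 -0.003] z [ 0.001  0.003 -1.   ]
moveY [ 0.5  0.1 -0.1] [-0.2 -0.1 -0.2] j7 -0.42
```

Contact at 12 N. I ease off slightly and release.

Request:
apply_moves --increments '[{"grip":255,"xyz":[0,0,-0.3],"rotation":[0,0,0]},{"grip":60,"xyz":[0,0,-0.5],"rotation":[0,0,0]},{"grip":0,"xyz":[0,0,-0.5],"rotation":[0,0,0]},{"grip":0,"xyz":[0,0,-2],"rotation":[0,0,0]}]'

```text
time: 23.78
ee_pos: [0.5165, 0.2387, 0.0845]
eef_rot: [0.998, -0.057, 0.0, -0.001]
ft_force: [0.2, 0.7, 0.7]
width: 0.0717
```

Request:
apply_moves --increments '[{"grip":0,"xyz":[0,0,-20],"rotation":[0,0,0]},{"grip":0,"xyz":[0,0,-55],"rotation":[0,0,0]},{"grip":0,"xyz":[-10,60,-60],"rotation":[0,0,0]},{"grip":0,"xyz":[-20,120,-60],"rotation":[0,0,0]},{"grip":0,"xyz":[-30,180,-60],"rotation":[0,0,0]}]'

```text
time: 24.4
ee_pos: [0.4655, 0.0614, 0.1442]
eef_rot: [0.998, -0.057, 0.001, -0.001]
ft_force: [1.5, -0.3, 0.6]
width: 0.0867
```

```bash
cat >> pl.py <<'E'
def stack(c,zs):
    W=cloud(c); g=(abs(W[...,0]-.516)<.06)&(abs(W[...,1]-.23)<.06)
    for z in zs:
        k=g&(abs(W[...,2]-z)<.006); v,u=np.nonzero(k)
        if len(u)<20: print(z,'none',len(u)); continue
        e=cv2.minEnclosingCircle(np.stack([u,v],1).astype(np.float32)); p=ray(c,*e[0],z); print(z,len(u),'z',np.nanmedian(W[k][:,2]).round(4),'centre',p.round(4),'r',round(e[1],1),'infence',infence(p))
E
python3 - <<'E'
from pl import *
tomoveY([.4505,-.0030,.06],-6.4); 
c=cam('top'); stack(c,[.094,.074,.054])
W=cloud(c); k=(abs(W[...,0]-.45)<.05)&(abs(W[...,1])<.05)&(W[...,2]>.025); print('knob',k.sum())
cv2.imwrite('pics/t16.png',cv2.resize(c['img'][160:280,180:480],None,fx=2.6,fy=2.6))
c=cam('scene'); cv2.imwrite('pics/s16.png',cv2.resize(c['img'][120:220,280:440],None,fx=4,fy=4))
E
```

```text
t 24.4 p [0.4655 0.0614 0.1442] w 0.0867 F [ 1.5 -0.3  0.6]
 toolx [ 0.993 -0.115  0.001] tooly [-0.115 -0.993 -0.003] z [ 0.002  0.003 -1.   ]
moveY [-7.6 65.9 84. ] [-0.2 -0.1 -0.2] j7 -0.3
0.094 314 z 0.0942 centre [0.514  0.2323 0.094 ] r 10.1 infence [-0.0675 -0.0658]
0.074 31 z 0.0732 centre [0.5131 0.227  0.074 ] r 9.7 infence [-0.0678 -0.0711]
0.054 151 z 0.0544 centre [0.5127 0.2295 0.054 ] r 12.4 infence [-0.0685 -0.0686]
knob 1808
```

View pics/s16.png

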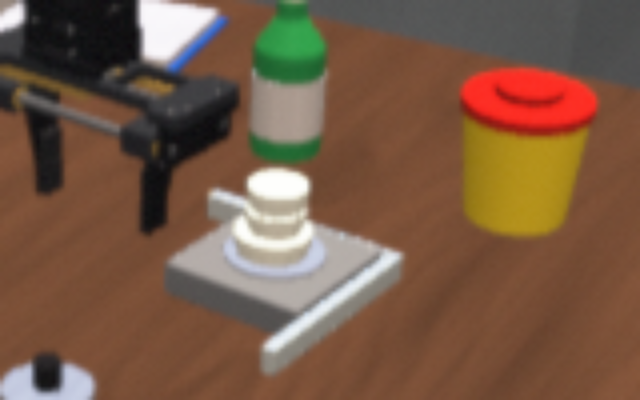

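View pics/t16.png

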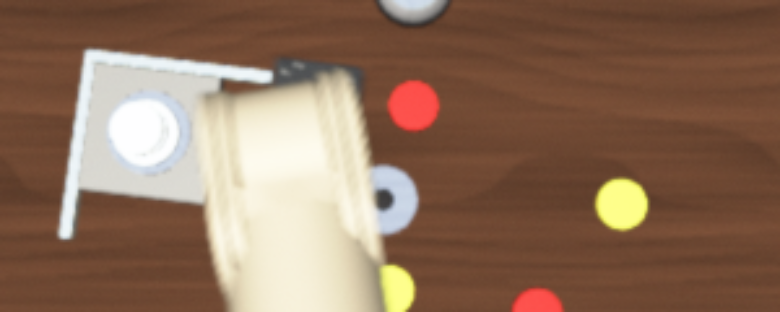

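The stack stands straight: the tops are centred within about 3 mm of the plate centre (scene (277,215)). Next is the cover.

Run:
```python
from pl import *
c=cam('top'); im=cv2.imread('pics/t12.png')  # unobstructed view of the cover
k=(im.max(-1)<70).astype(np.uint8); q=np.zeros_like(k); q[222:252,312:342]=k[222:252,312:342]
m=cv2.moments(q,True); u,v=m['m10']/m['m00'],m['m01']/m['m00']; print(m['m00'],u,v,ray(c,u,v,.034))
g=(im.min(-1)>140).astype(np.uint8); q=np.zeros_like(k); q[220:254,309:345]=g[220:254,309:345]
cn=max(cv2.findContours(q,0,1)[0],key=cv2.contourArea); e=cv2.fitEllipse(cn); print(e,ray(c,*e[0],.01))
```

```text
23.0 327.0 236.17391304347825 [ 0.45163016 -0.00344575  0.034     ]
((326.8935852050781, 236.5020294189453), (25.552114486694336, 26.021984100341797), 84.47620391845703) [ 0.45136758 -0.00349381  0.01      ]
```

Request:
apply_moves --increments '[{"grip":150,"xyz":[-8,55,10],"rotation":[0,0,0]},{"grip":150,"xyz":[-8,66,50],"rotation":[0,0,0]},{"grip":150,"xyz":[-8,66,70],"rotation":[0,0,0]},{"grip":150,"xyz":[-8,66,70],"rotation":[0,0,0]}]'

```text
time: 25.05
ee_pos: [0.4491, -0.0034, 0.0732]
eef_rot: [0.998, -0.06, -0.001, -0.001]
ft_force: [0.3, 0.5, 0.2]
width: 0.0546
```

Run:
```python
from pl import *
tomoveY([.4505,-.0030,.022],-6.4); 
c=cam('wrist');cv2.imwrite('pics/w17.png',c['img'])
```

```text
t 25.05 p [ 0.4491 -0.0034  0.0732] w 0.0546 F [0.3 0.5 0.2]
 toolx [ 0.993 -0.119 -0.001] tooly [-0.119 -0.993 -0.002] z [-0.001  0.003 -1.   ]
moveY [ 1.4 -0.4 51.2] [-0.1  0.1 -0.4] j7 -0.09
```

View pics/w17.png

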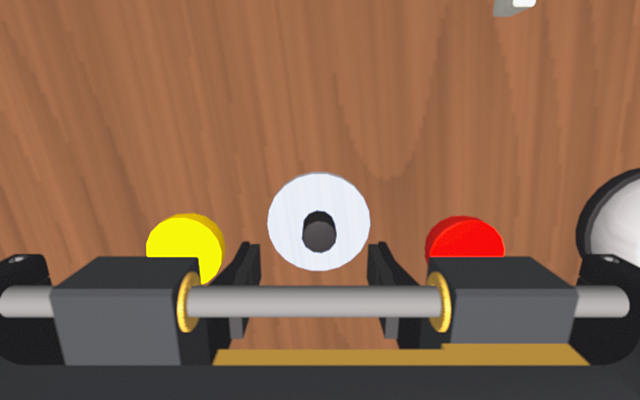

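The knob at (319,233) is centred between the fingers. I descend onto it.

Request:
apply_moves --increments '[{"grip":150,"xyz":[2,0,15],"rotation":[0,0,0]},{"grip":150,"xyz":[2,0,38],"rotation":[0,0,0]},{"grip":150,"xyz":[2,0,51],"rotation":[0,0,0]},{"grip":150,"xyz":[2,0,51],"rotation":[0,0,0]}]'

```text
time: 25.6
ee_pos: [0.4519, -0.0032, 0.0231]
eef_rot: [0.998, -0.059, -0.0, -0.001]
ft_force: [0.2, 0.4, 0.3]
width: 0.0361
```

Request:
apply_moves --squeeze 50 --increments '[{"grip":255,"xyz":[0,0,0],"rotation":[0,0,0]},{"grip":255,"xyz":[0,0,0],"rotation":[0,0,0]},{"grip":255,"xyz":[0,0,0],"rotation":[0,0,0]}]'

```text
time: 25.98
ee_pos: [0.4524, -0.003, 0.0238]
eef_rot: [0.998, -0.059, 0.0, -0.002]
ft_force: [-0.4, -0.1, 6.9]
width: 0.0209
```

Run:
```python
from pl import *
tomoveY([.5155,.2325,.16],-6.4);
```

```text
t 25.98 p [ 0.4524 -0.003   0.0238] w 0.0209 F [-0.4 -0.1  6.9]
 toolx [ 0.993 -0.118  0.   ] tooly [-0.118 -0.993 -0.003] z [ 0.001  0.003 -1.   ]
moveY [  34.9 -241.8 -135.4] [-0.2 -0.  -0.4] j7 0.01
```

Request:
apply_moves --increments '[{"grip":255,"xyz":[0,0,-45],"rotation":[0,0,0]},{"grip":255,"xyz":[0,0,-95],"rotation":[0,0,0]},{"grip":255,"xyz":[0,0,-136],"rotation":[0,0,0]},{"grip":255,"xyz":[8,-45,-138],"rotation":[0,0,0]},{"grip":255,"xyz":[15,-90,-138],"rotation":[0,0,0]}]'

```text
time: 26.6
ee_pos: [0.4783, 0.0854, 0.163]
eef_rot: [0.998, -0.06, 0.001, -0.003]
ft_force: [0.3, -0.4, -1.9]
width: 0.0209
```

Request:
apply_moves --increments '[{"grip":255,"xyz":[7,-45,0],"rotation":[0,0,0]},{"grip":255,"xyz":[14,-90,0],"rotation":[0,0,0]},{"grip":255,"xyz":[19,-130,0],"rotation":[0,0,0]},{"grip":255,"xyz":[19,-145,0],"rotation":[0,0,0]},{"grip":255,"xyz":[19,-145,0],"rotation":[0,0,0]}]'

```text
time: 27.22
ee_pos: [0.5141, 0.2272, 0.1635]
eef_rot: [0.998, -0.059, 0.001, -0.002]
ft_force: [-0.2, -1.7, -2.1]
width: 0.0209
```

Run:
```python
from pl import *
tomoveY([.5155,.2325,.1178],-6.4); 
c=cam('wrist');cv2.imwrite('pics/w18.png',c['img'])
c=cam('scene'); cv2.imwrite('pics/s18.png',cv2.resize(c['img'][100:220,280:440],None,fx=4,fy=4))
```

```text
t 27.23 p [0.5141 0.2272 0.1635] w 0.0209 F [-0.2 -1.7 -2.1]
 toolx [ 0.993 -0.118  0.001] tooly [-0.118 -0.993 -0.005] z [ 0.002  0.005 -1.   ]
moveY [ 0.7 -5.2 45.8] [-0.3 -0.1 -0.4] j7 -0.45
```

View pics/w18.png

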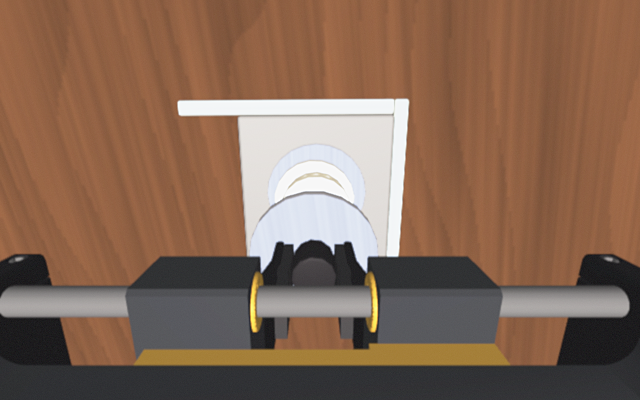

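View pics/s18.png

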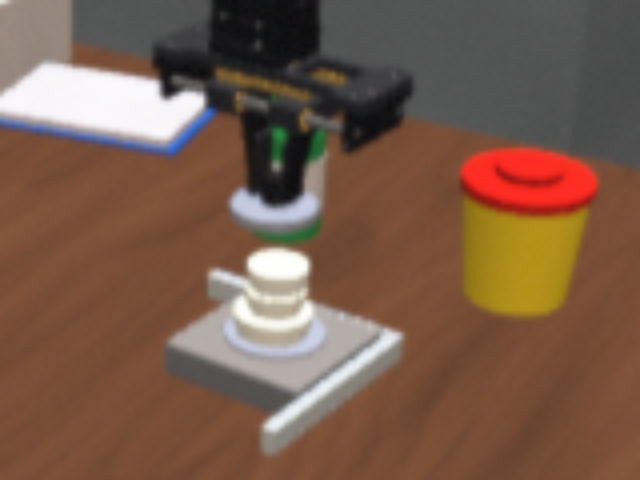

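The cover is held level above the stack (scene (275,208)) and the stack is intact. I lower it.

Request:
apply_moves --increments '[{"grip":255,"xyz":[1,-5,5],"rotation":[-0.3,0,0]},{"grip":255,"xyz":[1,-5,20],"rotation":[-0.3,0,0]},{"grip":255,"xyz":[1,-5,36],"rotation":[-0.3,0,0]},{"grip":255,"xyz":[1,-5,40],"rotation":[-0.3,0,0]},{"grip":255,"xyz":[1,-5,40],"rotation":[-0.3,0,0]}]'

```text
time: 27.95
ee_pos: [0.516, 0.23, 0.1235]
eef_rot: [0.998, -0.061, 0.0, 0.0]
ft_force: [0.1, -0.4, -2.3]
width: 0.0208
```

Run:
```python
from pl import *
tomoveY([.5155,.2325,.1178],-6.4);
```

```text
t 27.95 p [0.516  0.23   0.1235] w 0.0208 F [ 0.1 -0.4 -2.3]
 toolx [ 0.993 -0.121  0.001] tooly [-0.121 -0.993  0.001] z [ 0.001 -0.001 -1.   ]
moveY [-0.8 -2.4  5.7] [ 0.  -0.1 -0.6] j7 -0.43
```

Request:
apply_moves --increments '[{"grip":255,"xyz":[-1,-2,2],"rotation":[0,0,0]},{"grip":255,"xyz":[-1,-2,4],"rotation":[0,0,0]},{"grip":255,"xyz":[-1,-2,5.5],"rotation":[0,0,0]},{"grip":255,"xyz":[-1,-2,5.5],"rotation":[0,0,0]}]'

```text
time: 28.45
ee_pos: [0.5153, 0.2321, 0.118]
eef_rot: [0.998, -0.061, 0.001, 0.0]
ft_force: [-0.7, 0.5, -2.4]
width: 0.0208
```

Run:
```python
from pl import *
tomoveY([.5155,.2325,.1178],-6.4);
```

```text
t 28.45 p [0.5153 0.2321 0.118 ] w 0.0208 F [-0.7  0.5 -2.4]
 toolx [ 0.993 -0.121  0.001] tooly [-0.121 -0.993  0.001] z [ 0.001 -0.001 -1.   ]
moveY [ 0.1 -0.4  0.2] [ 0.  -0.1 -0.6] j7 -0.43
```

Not touching yet, so I go down in 0.5 mm steps.

Request:
apply_moves --increments '[{"grip":255,"xyz":[0,0,0.5],"rotation":[0,0,0]},{"grip":255,"xyz":[0,0,1],"rotation":[0,0,0]},{"grip":255,"xyz":[0,0,1.5],"rotation":[0,0,0]},{"grip":255,"xyz":[0,0,1.5],"rotation":[0,0,0]}]'

```text
time: 28.95
ee_pos: [0.5156, 0.2323, 0.1178]
eef_rot: [0.998, -0.061, 0.001, -0.0]
ft_force: [-4.4, -2.2, 12.4]
width: 0.0204
```

Run:
```python
from pl import *
st()
c=cam('scene'); cv2.imwrite('pics/s19.png',cv2.resize(c['img'][100:220,280:440],None,fx=4,fy=4))
```

```text
t 28.95 p [0.5156 0.2323 0.1178] w 0.0204 F [-4.4 -2.2 12.4]
 toolx [ 0.993 -0.121  0.001] tooly [-0.121 -0.993 -0.   ] z [ 0.001  0.    -1.   ]
```

View pics/s19.png

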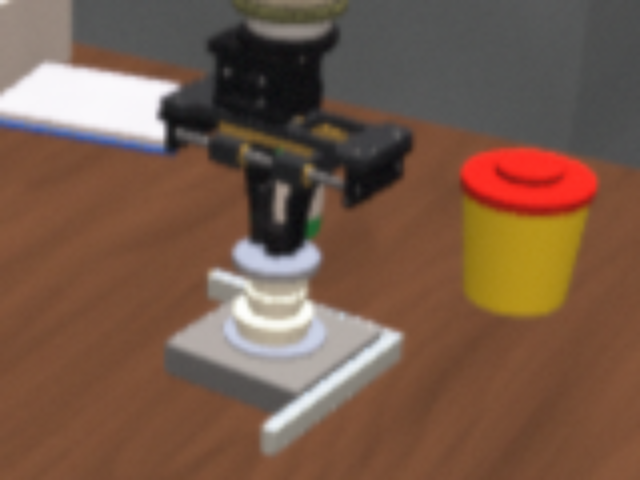

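The cover rests on the stack (scene (277,258)) with contact confirmed. I release.

Request:
apply_moves --increments '[{"grip":255,"xyz":[0,0,-0.3],"rotation":[0,0,0]},{"grip":150,"xyz":[0,0,-0.5],"rotation":[0,0,0]},{"grip":120,"xyz":[0,0,-0.5],"rotation":[0,0,0]},{"grip":120,"xyz":[0,0,-1],"rotation":[0,0,0]}]'

```text
time: 29.5
ee_pos: [0.5156, 0.2323, 0.1187]
eef_rot: [0.998, -0.061, 0.001, -0.0]
ft_force: [0.1, -0.8, 1.0]
width: 0.042
```

Request:
apply_moves --increments '[{"grip":120,"xyz":[0,0,-20],"rotation":[0,0,0]},{"grip":120,"xyz":[0,0,-45],"rotation":[0,0,0]},{"grip":120,"xyz":[0,60,-50],"rotation":[0,0,0]},{"grip":120,"xyz":[40,110,-50],"rotation":[0,0,0]},{"grip":120,"xyz":[80,160,-50],"rotation":[0,0,0]}]'

```text
time: 30.12
ee_pos: [0.5746, 0.0654, 0.1694]
eef_rot: [0.998, -0.06, 0.001, -0.001]
ft_force: [0.6, 0.6, -0.9]
width: 0.046
```

Run:
```python
from pl import *
c=cam('top'); stack(c,[.104,.128,.054]); W=cloud(c)
print('bell top px',W[152,339].round(4))
im=c['img']; cv2.imwrite('pics/t20.png',cv2.resize(im[120:280,200:400],None,fx=4,fy=3.6))
cv2.imwrite('pics/bell.png',cv2.resize(im[130:180,310:370],None,fx=10,fy=10,interpolation=cv2.INTER_NEAREST))
k=(abs(W[...,0]-.67)<.06)&(abs(W[...,1]+.032)<.06)
for zl in (.058,.004):
    q=k&(W[...,2]>zl); v,u=np.nonzero(q); print(len(u),np.nanmean(W[q],0).round(4), u.min(),u.max(),v.min(),v.max(),'z',np.nanmax(W[q][:,2]))
tomoveY([.66,-.03,.15],-6.4)
c=cam('scene'); cv2.imwrite('pics/s20.png',cv2.resize(c['img'][100:220,280:440],None,fx=4,fy=4))
```

```text
0.104 543 z 0.1046 centre [0.5133 0.2303 0.104 ] r 14.2 infence [-0.0679 -0.0678]
0.128 62 z 0.1277 centre [0.5137 0.2303 0.128 ] r 4.5 infence [-0.0676 -0.0678]
0.054 38 z 0.0534 centre [0.5071 0.2163 0.054 ] r 10.5 infence [-0.0726 -0.0824]
bell top px [ 0.6669 -0.0323  0.0657]
76 [ 0.6548 -0.0184  0.1959] 313 343 124 154 z 0.5474873803208229
849 [ 0.6644 -0.0324  0.0431] 313 360 124 177 z 0.5474873803208229
t 30.18 p [0.5775 0.0556 0.1698] w 0.0462 F [-2.9 -6.2  1.1]
 toolx [ 0.992 -0.129  0.005] tooly [-0.129 -0.992  0.002] z [ 0.005 -0.003 -1.   ]
moveY [92.8 74.2 20.4] [ 0.1 -0.3 -1. ] j7 -0.1
```

View pics/s20.png

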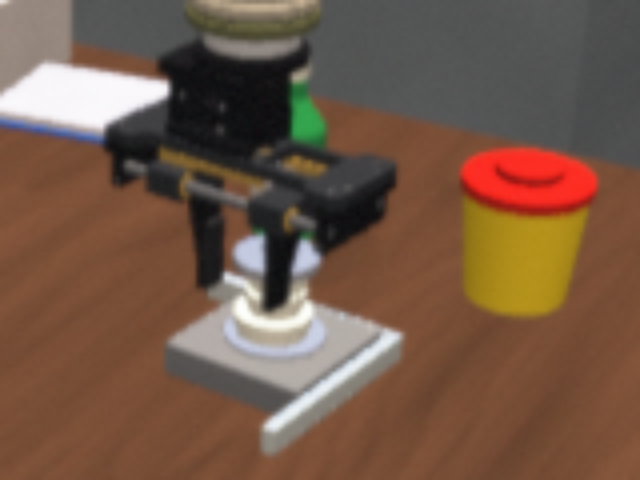

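View pics/bell.png

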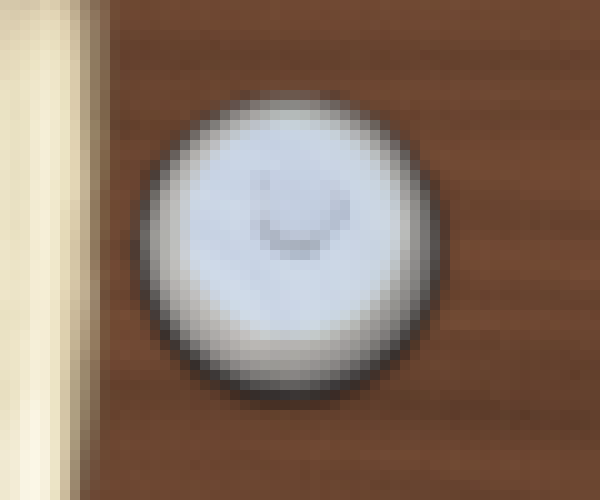

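The cover sits centred on the stack: top centre in the fence frame (-0.068, -0.068). The bell's plunger head is near crop (298,210). I locate the bell by its foot and its head.

Run:
```python
from pl import *
c=cam('top'); print('foot',ray(c,339.0,154.8,.0),'head',ray(c,339.5,150.8,.064)); W=cloud(c)
q=(abs(W[...,0]-.665)<.02)&(abs(W[...,1]+.032)<.02)&(W[...,2]>.058)&(W[...,2]<.07); v,u=np.nonzero(q); print(len(u),u.min(),u.max(),v.min(),v.max(),ray(c,u.mean(),v.mean(),.064), np.nanmedian(W[q],0))
s=cam('scene'); cv2.imwrite('pics/s21.png',cv2.resize(s['img'][215:265,325:385],None,fx=10,fy=10,interpolation=cv2.INTER_NEAREST))
q2=cloud(s); k=(abs(q2[...,0]-.665)<.03)&(abs(q2[...,1]+.032)<.03)&(q2[...,2]>.056)&(q2[...,2]<.07); v,u=np.nonzero(k); print('scene',len(u),u.min(),u.max(),v.min(),v.max(),np.nanmean(q2[k],0))
st()
```

```text
foot [ 0.67246741 -0.03476289  0.        ] head [ 0.67034504 -0.03359987  0.064     ]
55 336 343 147 154 [ 0.67067933 -0.03376212  0.064     ] [ 0.66963507 -0.03473785  0.06400017]
scene 45 351 358 226 232 [ 0.67373312 -0.03634925  0.06366572]
t 30.32 p [0.5743 0.0647 0.1687] w 0.0461 F [-0.4  0.6 -0.3]
 toolx [ 0.992 -0.124  0.001] tooly [-0.124 -0.992  0.   ] z [ 0.001 -0.001 -1.   ]
```

View pics/s21.png

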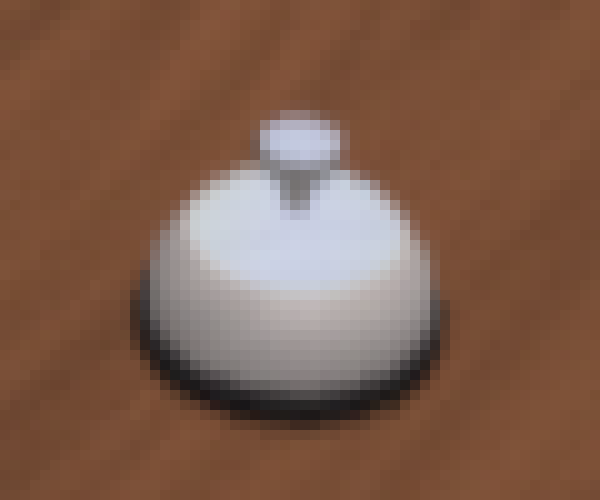

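Run:
```python
from pl import *
tomoveY([.671,-.034,.10],-6.4)
```

```text
t 30.32 p [0.5743 0.0647 0.1687] w 0.0461 F [-0.4  0.6 -0.3]
 toolx [ 0.992 -0.124  0.001] tooly [-0.124 -0.992  0.   ] z [ 0.001 -0.001 -1.   ]
moveY [108.2  85.8  68.9] [ 0.  -0.1 -0.8] j7 -0.11
```

Request:
apply_moves --increments '[{"grip":255,"xyz":[50,40,0],"rotation":[0,0,0]},{"grip":255,"xyz":[95,75,10],"rotation":[0,0,0]},{"grip":255,"xyz":[108,86,50],"rotation":[0,0,0]},{"grip":255,"xyz":[108,86,69],"rotation":[0,0,0]},{"grip":255,"xyz":[108,86,69],"rotation":[0,0,0]}]'

```text
time: 30.95
ee_pos: [0.6696, -0.0317, 0.0985]
eef_rot: [0.998, -0.061, -0.001, -0.0]
ft_force: [0.1, -0.9, -0.6]
width: 0.0048
```

Run:
```python
from pl import *
tomoveY([.671,-.034,.064],-6.4)
c=cam('top'); stack(c,[.104,.128]); dishes(c); cv2.imwrite('pics/t22.png',cv2.resize(c['img'][120:280,180:400],None,fx=3.5,fy=3.5))
c=cam('scene'); cv2.imwrite('pics/s22.png',cv2.resize(c['img'][140:280,280:440],None,fx=4,fy=4))
```

```text
t 30.95 p [ 0.6696 -0.0317  0.0985] w 0.0048 F [ 0.1 -0.9 -0.6]
 toolx [ 0.993 -0.122 -0.002] tooly [-0.122 -0.993 -0.   ] z [-0.002  0.    -1.   ]
moveY [ 1.8  2.1 34.5] [-0.   0.1 -0.6] j7 0.16
0.104 550 z 0.1043 centre [0.5133 0.2303 0.104 ] r 14.2 infence [-0.0679 -0.0678]
0.128 63 z 0.1282 centre [0.5135 0.23   0.128 ] r 4.6 infence [-0.0677 -0.0681]
white [237.5 207.2] 2449 [0.526  0.2328 0.02  ] z 0.0312 d 0.1472 r 42.5
```

View pics/s22.png

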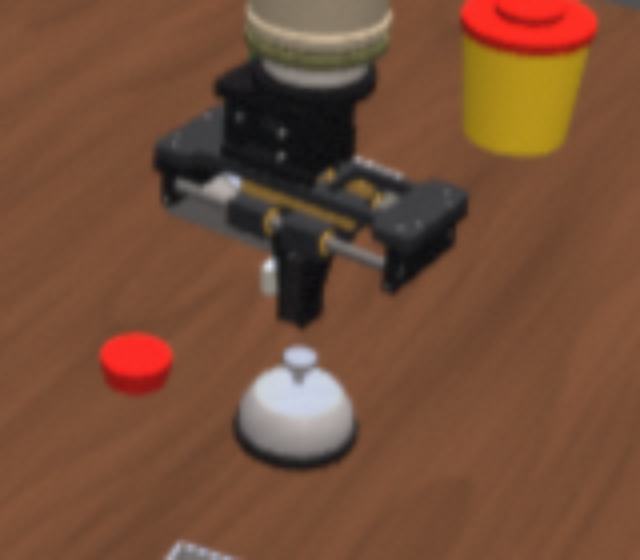

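View pics/t22.png

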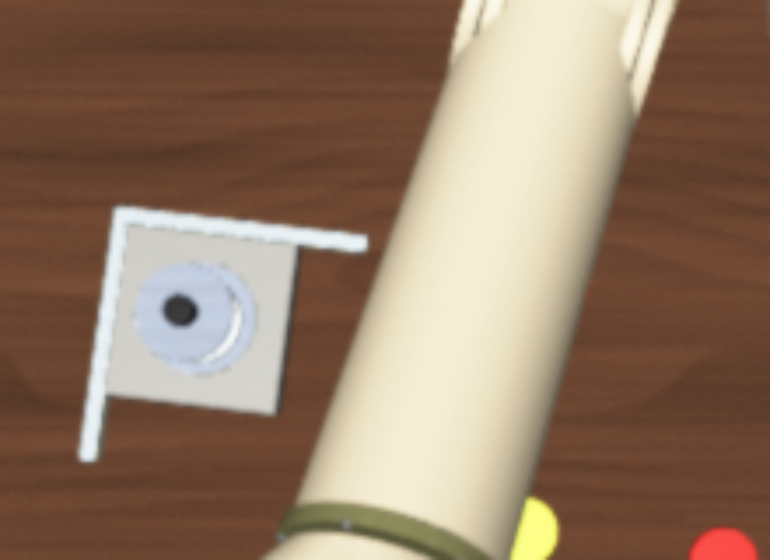

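Cover and stack are fine. The closed fingertips are above the plunger (scene (300,320) over (300,357)). I press.

Request:
apply_moves --increments '[{"grip":255,"xyz":[2,2,18],"rotation":[0,0,0]},{"grip":255,"xyz":[2,2,26],"rotation":[0,0,0]},{"grip":255,"xyz":[2,2,32],"rotation":[0,0,0]},{"grip":255,"xyz":[2,2,36],"rotation":[0,0,0]},{"grip":255,"xyz":[2,2,36],"rotation":[0,0,0]}]'

```text
time: 31.68
ee_pos: [0.6727, -0.034, 0.0652]
eef_rot: [0.998, -0.061, 0.001, -0.001]
ft_force: [-4.4, 2.7, 5.2]
width: 0.0004
```

Request:
apply_moves --increments '[{"grip":255,"xyz":[0,0,1.5],"rotation":[0,0,0]},{"grip":255,"xyz":[0,0,1.5],"rotation":[0,0,0]},{"grip":255,"xyz":[0,0,1.5],"rotation":[0,0,0]}]'

```text
time: 32.05
ee_pos: [0.6728, -0.0341, 0.0645]
eef_rot: [0.998, -0.061, 0.001, -0.001]
ft_force: [-4.3, 1.9, 7.1]
width: 0.0003
```

Run:
```python
from pl import *
st()
c=cam('scene'); cv2.imwrite('pics/s23.png',cv2.resize(c['img'][200:270,310:400],None,fx=8,fy=8))
```

```text
t 32.05 p [ 0.6728 -0.0341  0.0645] w 0.0003 F [-4.3  1.9  7.1]
 toolx [ 0.993 -0.122  0.002] tooly [-0.122 -0.993 -0.002] z [ 0.002  0.001 -1.   ]
```

View pics/s23.png

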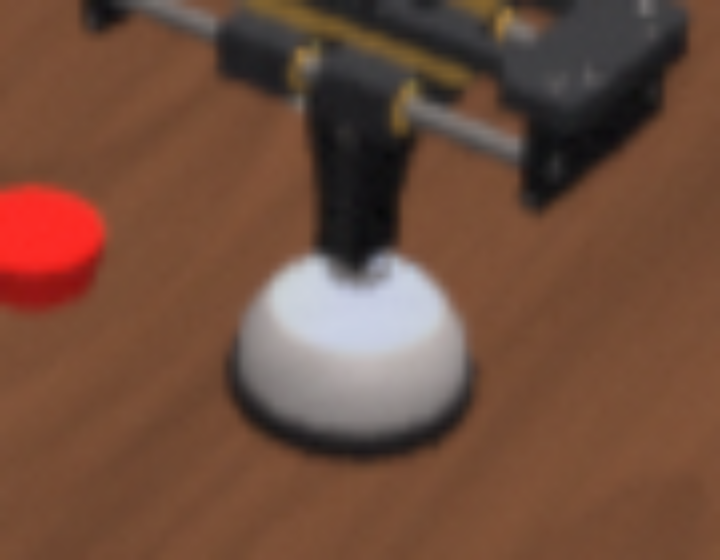

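The head is nearly down at (358,265). I press firmly to the stop to be sure, then retreat upward.

Request:
apply_moves --increments '[{"grip":255,"xyz":[0,0,1.5],"rotation":[0,0,0]},{"grip":255,"xyz":[0,0,2.5],"rotation":[0,0,0]},{"grip":255,"xyz":[0,0,3.5],"rotation":[0,0,0]},{"grip":255,"xyz":[0,0,3.5],"rotation":[0,0,0]}]'

```text
time: 32.6
ee_pos: [0.673, -0.0341, 0.0642]
eef_rot: [0.998, -0.061, 0.001, -0.002]
ft_force: [-14.3, 3.4, 27.3]
width: 0.0003
```

Run:
```python
from pl import *
st()
```

```text
t 32.6 p [ 0.673  -0.0341  0.0642] w 0.0003 F [-14.3   3.4  27.3]
 toolx [ 0.992 -0.122  0.003] tooly [-0.122 -0.992 -0.003] z [ 0.003  0.003 -1.   ]
```

Hard stop reached: 27 N, and the tip is at z = 0.056, which is the full 8 mm. I lift clear.

Request:
apply_moves --increments '[{"grip":255,"xyz":[0,0,-10],"rotation":[0,0,0]},{"grip":255,"xyz":[0,0,-50],"rotation":[0,0,0]},{"grip":255,"xyz":[0,0,-100],"rotation":[0,0,0]},{"grip":255,"xyz":[-20,60,-120],"rotation":[0,0,0]},{"grip":255,"xyz":[-30,100,-120],"rotation":[0,0,0]}]'

```text
time: 33.22
ee_pos: [0.6306, -0.1329, 0.1861]
eef_rot: [0.998, -0.062, 0.003, -0.001]
ft_force: [-0.1, -0.6, -0.3]
width: 0.0004
```

Run:
```python
from pl import *
st()
c=cam('top'); stack(c,[.104,.128,.054]); dishes(c); cv2.imwrite('pics/t24.png',c['img'])
from fc import *
W=cloud(c); q=(abs(W[...,0]-.671)<.015)&(abs(W[...,1]+.034)<.015); print('bell z',np.nanmax(W[q][:,2]))
print('bottle,bin',W[254,122],W[158,138])
c=cam('scene'); cv2.imwrite('pics/s24.png',cv2.resize(c['img'][100:300,230:450],None,fx=3,fy=3))
```

```text
t 33.23 p [ 0.6306 -0.1329  0.1861] w 0.0004 F [-0.1 -0.6 -0.3]
 toolx [ 0.992 -0.123  0.006] tooly [-0.123 -0.992 -0.002] z [ 0.007  0.001 -1.   ]
0.104 554 z 0.1044 centre [0.5132 0.2299 0.104 ] r 14.3 infence [-0.068  -0.0682]
0.128 61 z 0.1284 centre [0.5135 0.2295 0.128 ] r 4.6 infence [-0.0677 -0.0686]
0.054 40 z 0.0536 centre [0.5071 0.2163 0.054 ] r 10.5 infence [-0.0726 -0.0824]
white [338.4 152.4] 365 [ 0.675  -0.0325  0.02  ] z 0.0407 d 0.0575 r 10.9
white [237.4 207.2] 2434 [0.526 0.233 0.02 ] z 0.0311 d 0.1468 r 42.4
bell z 0.0700942000207106
bottle,bin [0.40311563 0.46777861 0.17493899] [0.63547238 0.46065672 0.12637346]
```

View pics/s24.png

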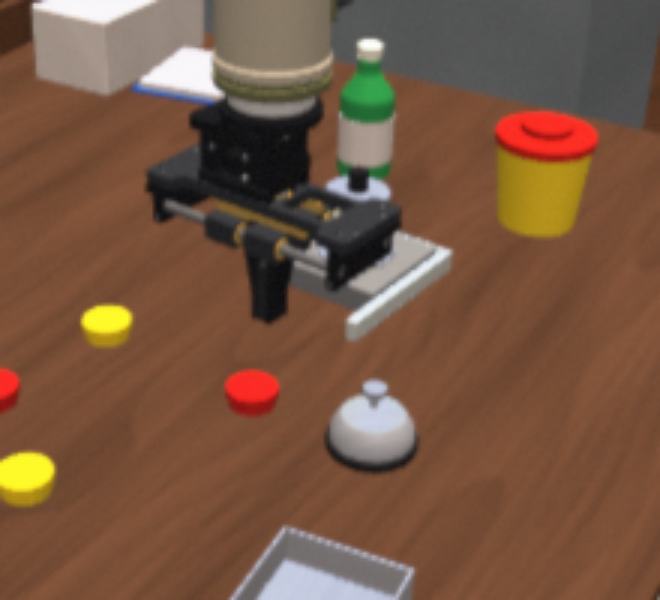

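View pics/t24.png

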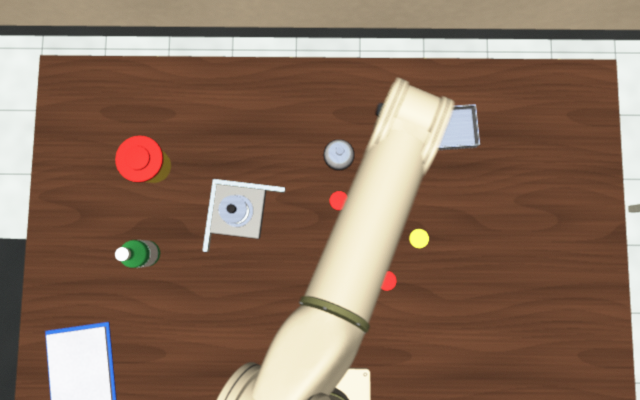

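Final views: cover and stack are centred, the carrier is in the corner (top (237,208)), the plunger is up (scene (375,385)), and bottle, bin and tray are unmoved. I let the arm settle and hand in.

Request:
apply_moves --increments '[{"grip":255,"xyz":[0,0,0],"rotation":[0,0,0]},{"grip":255,"xyz":[0,0,0],"rotation":[0,0,0]},{"grip":255,"xyz":[0,0,0],"rotation":[0,0,0]}]'

```text
time: 33.7
ee_pos: [0.6288, -0.1364, 0.185]
eef_rot: [0.998, -0.065, 0.002, -0.0]
ft_force: [0.2, -0.1, -0.9]
width: 0.0002
```

Run:
```python
from h import *
st(); print(r.close_job())
```

```text
t 33.7 p [ 0.6288 -0.1364  0.185 ] w 0.0002 F [ 0.2 -0.1 -0.9]
 toolx [ 0.992 -0.13   0.004] tooly [-0.13  -0.992 -0.001] z [ 0.004  0.    -1.   ]
the job is handed in; nothing more can be done
None
```

I did all three steps in order and handed the job in at 33.7 s; it reported no verdict.

- **Carrier:** I pushed it against the far wall, then the left wall, until it stopped at about 26 N each time. The plate centre then measured (0.5164, 0.2324), within 1 mm of the seated position.
- **Stack:** Only three white dishes were present. I stacked the wide one first, then the two small ones, with the cover on top. Each dish measured about 2–3 mm from the plate centre as I placed it. In the last picture the cover measured 3–4 mm off, against the 10 mm allowed, and its heights read as a level, complete stack (cover top 0.104 m, knob top 0.128 m).
- **Bell:** I pressed the plunger to a hard stop at 27 N, with the tip at about 56 mm, which is the full 8 mm. It stood up again after release.
- **Bystanders:** The bottle and sharps bin measured the same as at the start to within a few millimetres. I judged the tray by eye only, and the arm partly hid it in the last top view. The red and yellow dishes were not touched.

**Disagreements:**
- The wrist camera differed from the top camera by up to about 3 mm, so I relied on the top camera.
- The last depth reading put the top of the plunger at 70 mm instead of 64 mm. I took that as edge noise, since the picture shows the plunger up.
- The last depth reading at the wide dish's level was off-centre because the cover hides most of it, so I did not use it.

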